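# Batch test of converter modules

### The job

Test the two or three converter modules lying on the right of the bench. With the fixture's hold-down rod raised, set each module in a bay with its terminal end towards the back rail and push it squarely home against both the rail and the bay's side stop; then lower the rod over all of them, press the start button fully down and let it up. Only then raise the rod again and move the modules into the black tray, upright on the floor of the pockets, one in each; do not disturb the multimeter, the solder spool or the pliers.

Things in the scene. Friction and masses are not known exactly. Their poses are not given: they have to be found in the camera images.
- module_a: loose converter module, one of two or three alike, 180 g: black case 84 x 40 mm under an aluminium heat sink with lengthwise fins, 34 mm high, 40 mm wide over the fins: grip it there by the long sides. Origin: centre of the underside; x along the length to the terminal end, z up. The fins run from x = -42 to +24 mm; ahead of them is a step 21 mm high with four brass terminal screws
- module_b: loose converter module, one of two or three alike, 180 g: black case 84 x 40 mm under an aluminium heat sink with lengthwise fins, 34 mm high, 40 mm wide over the fins: grip it there by the long sides. Origin: centre of the underside; x along the length to the terminal end, z up. The fins run from x = -42 to +24 mm; ahead of them is a step 21 mm high with four brass terminal screws
- module_c: loose converter module, one of two or three alike, 180 g: black case 84 x 40 mm under an aluminium heat sink with lengthwise fins, 34 mm high, 40 mm wide over the fins: grip it there by the long sides. Origin: centre of the underside; x along the length to the terminal end, z up. The fins run from x = -42 to +24 mm; ahead of them is a step 21 mm high with four brass terminal screws
- module_a_terminals (a point): middle of the terminal end face of module_a, 42 mm ahead of its origin and 10 mm above its underside
- module_b_terminals (a point): middle of the terminal end face of module_b, 42 mm ahead of its origin and 10 mm above its underside
- module_c_terminals (a point): middle of the terminal end face of module_c, 42 mm ahead of its origin and 10 mm above its underside
- fixture: fixed test fixture, left on the bench: aluminium plate, x -74 to +94 mm, y -126 to +126 mm, top at 10 mm. Origin on the bench; x points to the back rail (to the robot's left), y along the row of three bays towards the robot, z up. A dark steel back rail along y, 12 mm high over the plate, has its stop face at x = +65 mm. Steel blocks 24 mm wide between the bays, 72 mm apart, are the side stops
- bay0 (a point): bay of the fixture, farthest from the robot (y = -72 mm in the fixture): the point on the plate's top where the origin of a module lies when it is fully home against back rail and side stop; axes as the fixture's. The bay is a channel open at the front: side stop on its -y side (away from the robot), face 20 mm from this point, and a guide on its +y side, 28 mm from it, both 10 mm high over the plate, from 28 mm behind this point in x to 22 mm ahead
- bay1 (a point): bay of the fixture, the middle one: the point on the plate's top where the origin of a module lies when it is fully home against back rail and side stop; axes as the fixture's. The bay is a channel open at the front: side stop on its -y side (away from the robot), face 20 mm from this point, and a guide on its +y side, 28 mm from it, both 10 mm high over the plate, from 28 mm behind this point in x to 22 mm ahead
- bay2 (a point): bay of the fixture, nearest to the robot (y = +72 mm): the point on the plate's top where the origin of a module lies when it is fully home against back rail and side stop; axes as the fixture's. The bay is a channel open at the front: side stop on its -y side (away from the robot), face 20 mm from this point, and a guide on its +y side, 28 mm from it, both 10 mm high over the plate, from 28 mm behind this point in x to 22 mm ahead
- start_button_top (a point): middle of the top of the start button, a round push button of 26 mm diameter on the console; pressed straight down. The grey console, 30 mm high, is the corner of the fixture nearest to the robot: x -124 to -68 mm, y +62 to +122 mm in its frame
- start_button (a joint): travel of the start button in m: 0 up, 0.006 fully down; a spring brings it up again; fully down takes about 4 N
- tray: fixed black plastic tray right of the bench's middle, 230 x 114 mm, walls 13 mm high. Origin under its centre; x along the row of pockets, away from the robot, z up. Three pockets, 50 mm (x) by 94 mm (y) inside, 72 mm apart, 22 mm wide partitions, floor 3 mm over the bench. A module fits with its length along the tray's y, either way round
- pocket0 (a point): middle of the floor of a tray pocket: nearest to the robot; axes as the tray's
- pocket1 (a point): middle of the floor of a tray pocket: the middle one; axes as the tray's
- pocket2 (a point): middle of the floor of a tray pocket: farthest from the robot; axes as the tray's
- multimeter: bystander: multimeter 158 x 78 x 46 mm lying on its back in front of the board vice; origin at the centre of its underside
- solder_spool: bystander: black spool of solder wire, 64 x 80 x 37 mm, behind the board vice; origin at the centre of its underside
- needle_pliers: bystander: pliers with blue handles, 146 x 40 x 11 mm, at the front edge of the bench, lying across; origin at the centre of the underside
- hold_down (a joint): angle of the fixture's hold-down rod in rad: 0 down over the modules (1 mm above their fins), 1.65 raised and leaning back against its stop. It stays raised by its own weight past 1.36 and falls down, softly damped, below that; it starts either way
- rod_middle (a point): middle of the hold-down rod, a black rubber-sleeved round rod, 14 mm thick and 206 mm long, parallel to the fixture's y, on two thin arms 111 mm to either side. Down, it crosses the modules 52 mm over the bench, at x = +1 mm in the fixture; pinch it from above between two bays, 36 mm from its middle, where no module is below; it may turn in the fingers as it swings
- rod_hinge (a point): point on the rod's hinge axis (parallel to the fixture's y), between the lugs at the ends of the back rail, 36 mm over the bench; axes as the fixture's. The rod's centre moves on a circle of 77 mm radius about it: rod down, it lies 75 mm from the axis towards -x and 16 mm above it; raised, 22 mm towards +x and 73 mm above it

How it is judged:
By the outcome, as a careful person would: the job done as asked, in the order asked, and still so for the second after the job is handed in, with the robot touching nothing.
Of module_a, module_b, module_c only 2 to 3 are there at a start; the rules pass over those that are not, and their reading is None.
At some moment in a run one of module_a, module_b, module_c may be knocked a few centimetres aside while the robot is not near it.
It also fails if it takes over 210 s, if anything falls off the work surface, if the arm or the gripper's body presses on something with over 40 N, if the wrist force passes 120 N, or if a joint passes its speed limit or range.

### The arm

A 6-joint arm with a two-finger parallel gripper is mounted at the origin on a cart in front of the work surface, level with it; the furniture and walls round the work are solid. World frame = base frame: x ahead of the robot, y to its left, z up, the work surface at z = 0. Lengths are in m, angles in rad, forces in N, time in s.
With the tool pointing down it reaches from about 0.375 to 0.975 m from the base axis. Payload 3.8 kg.
Tool frame: the origin (TCP) lies on the centre line of the jaws, within the pads' length; the fingertips stand 14 mm ahead of it and the grasp point (between the pads) lies 5 mm behind it; z points along the fingers, y is the line along which they close (so a half turn about z gives the same grasp; the last joint's range is limited). The gripper opens to 85 mm and grips with 20 to 120 N. Pads are 22 mm wide; open, the fingers measure 114 mm over their backs; the gripper's body (76 mm by 85 mm) begins 54 mm behind the grasp point. The pads swing forward as they close: fully open they stand 13 mm farther back than shut.
Start: joints at [1.287, 0.264, 1.604, -0, 1.274, -0.037], TCP at [0.165, 0.655, 0.245] pointing down, gripper open.
Joint ranges: [-2.63, 2.63], [-0.94, 2.18], [0.31, 2.57], [-1.31, 4.45], [0, 2.66], [-2.55, 2.55]. Speed limits (rad/s): [2.57, 2.57, 3.14, 3.14, 3.14, 3.14].

### API

Orientations are given as a rotation vector (axis times angle).
In Python, from workcell import bot, eyes, spot_in gives the robot as it stands.
- The arm moves only by the tool carry_out, never from a script. Its argument "series" is text: rows parted by semicolons, each of 4 numbers parted by spaces: the shift along the world's x, y, z in m, then the turn about the world's z in degrees. In form: tx ty tz roll; .... A call has 1 to 20 rows; each row shifts and turns the commanded pose from where the row before left it; what a row does not reach is not made up. A row lasts 1/8 s, in which the tool goes at most 62.5 mm and 10.7 degrees, less where a joint would pass 70% of its speed; a pose out of reach is approached as far as the arm can. A call is refused whole if a number of a shift passes 0.0625 or a number of a turn 10.7, either way. A call with a gripper value outside its range is refused whole. "jaw" is the gripper command: -1 is shut, 1 is fully open, values between are in proportion, set as the call begins (left out, the last holds). The fingers move at their own pace and stop on an object; "grip_force" is the grip in N (left out, the last holds). Time passes only in rows, so rows that do not move let the fingers close. It gives the time, the measured TCP pose, the force, the opening and the grip force at its end, in the units of the state.
- bot.read_state(): the state, without advancing time (a new reading comes with each control period).
- eyes.read_camera(name): name is "side" or "top" or "wrist"; returns (picture, depth): 420x560x3 uint8, blue, green, red; 420x560 float32, m along the optical axis (not along the pixel's ray), 0 where there is no reading.
- eyes.get_calibration(name): a dict with "K" (3x3 intrinsics, pixels), "distortion" ([k1, k2, p1, p2, k3] as OpenCV has them; the pictures are not rectified), "position" and "rotation" of the camera in the world; the wrist camera has in their place "T_tool_cam" (4x4, takes a point from camera to tool coordinates, whose origin is the TCP and whose axes are the flange's). Camera axes: x right, y down, z forward; pixel columns grow to the right and rows downward; lengths in m; the calibration is good to about 2 mm. A picture is of the moment at which its call begins: read the wrist's pose just before it. get_calibration takes no time and is no camera call.
- bot.finish_job(): hands the job in; it is judged then, once.
Trained networks look in the newest picture that a camera, given by its name, has taken for a name from the list of things; names that differ only in an ending like _2 or _b are one class to them, and where a whole thing is asked for, a point or a joint stands for the part that bears it (a point fixed in the world has none). Each returns a list of dicts, best first, with "score" (0 to 1); they miss things now and then, are a little off and sometimes report something else, mostly with a low value. They report only what shows in the picture. A call takes as long as a camera call.
- spot_in(camera, target): "rect" ([centre column, centre row, width, height] in pixels, round what is visible of it).
The state is a dict: "time": time; "q": joint angles; "joint_vel": joint speeds; "joint_torque": joint torques, N m; "tool_pos": TCP position; "tcp_rot": TCP orientation; "wrist_force": force on the tool from outside, world axes, zero at the start; "torque": the same for the moment, N m; "width": opening from 0.0 (shut) to 1.0 (fully open); "grip_force": force on a finger pad.
Only numpy, scipy, OpenCV 4.12 (cv2) and the standard library are available. Lean on these libraries where they do the work, as an engineer would, in place of code of your own. Each camera call takes 0.05 s, during which the arm holds its last target. There are 200 camera calls.

## Working session

There is one attempt and no reset: what is moved stays moved. The work goes in short steps, Python scripts to look and compute and a tool call to move; the robot and the scene stay as the last step left them, time stands still between calls to the robot, and variables do not carry over. Pictures are saved under pics/ and viewed, at most 14 in all, crops included, and the job is handed in when it is done.

Besides the shell and the picture viewer there is one more tool, called after ">>>" as name(argument=value, ...) on one line, values as JSON. carry_out: Moves the arm, as the interface text tells. Its arguments: {"type":"object","properties":{"series":{"type":"string"},"jaw":{"type":"number"},"grip_force":{"type":"number"}},"required":["series"]}

```bash
mkdir -p pics; cat > h.py <<'E'
import numpy as np, cv2
from workcell import bot, eyes, spot_in
from scipy.spatial.transform import Rotation as R
def cam(n):
    s=bot.read_state(); im,d=eyes.read_camera(n); c=eyes.get_calibration(n)
    if n=="wrist":
        T=np.eye(4);T[:3,:3]=R.from_rotvec(s["tcp_rot"]).as_matrix();T[:3,3]=s["tool_pos"]
        T=T@np.array(c["T_tool_cam"]);Rm,p=T[:3,:3],T[:3,3]
    else:
        Rm=np.array(c["rotation"]);p=np.array(c["position"])
        if Rm.shape!=(3,3): Rm=R.from_rotvec(Rm).as_matrix()
    return im,d,np.array(c["K"]),np.array(c["distortion"]),Rm,p
def cloud(C):
    im,d,K,D,Rm,p=C
    v,u=np.mgrid[:d.shape[0],:d.shape[1]]
    uv=np.stack([u,v],-1).reshape(-1,1,2).astype(np.float64)
    n=cv2.undistortPoints(uv,K,D).reshape(d.shape+(2,))
    P=np.concatenate([n,np.ones(d.shape+(1,))],-1)*d[...,None]
    return P@Rm.T+p
def proj(C,X):
    im,d,K,D,Rm,p=C
    Xc=(np.atleast_2d(X)-p)@Rm
    return cv2.projectPoints(Xc,np.zeros(3),np.zeros(3),K,D)[0].reshape(-1,2)
E
python3 - <<'E'
from h import *
s=bot.read_state();print(s["tool_pos"],s["tcp_rot"],s["width"],s["wrist_force"])
ims=[]
for n in("top","side","wrist"):
    C=cam(n);cv2.imwrite(f"pics/{n}0.png",C[0]);np.save(f"{n}0.npy",cloud(C))
    print(n,C[5],C[4].round(2).tolist())
    P=np.load(f"{n}0.npy")
    for t in("module_a","fixture","tray","start_button","rod_middle","multimeter"):
        for r in spot_in(n,t)[:4]:
            u,v=int(r["rect"][0]),int(r["rect"][1]);print(n,t,round(r["score"],2),np.round(r["rect"]),P[min(v,419),min(u,559)].round(3))
E
```

```text
[0.16472069 0.65387274 0.24395766] [-0.38671525 -3.11732046  0.00344195] 1.001185505181402 [0.00975804 0.0433014  0.11792734]
top [0.31210444 0.00713709 1.28885558] [[0.02, -0.98, 0.18], [-1.0, -0.02, 0.0], [0.0, -0.18, -0.98]]
top module_a 0.91 [390. 241.  38.  22.] [ 0.444 -0.258  0.025]
top module_a 0.84 [436. 231.  38.  19.] [ 0.472 -0.38   0.022]
top module_a 0.7 [388. 192.  34.  22.] [ 0.572 -0.259  0.021]
top fixture 0.55 [157. 210. 101. 104.] [0.514 0.345 0.016]
top tray 0.8 [332. 212.  50.  88.] [ 0.517 -0.112  0.006]
top start_button 0.58 [197. 245.   9.  11.] [0.421 0.228 0.05 ]
top start_button 0.25 [370. 276.  50.  12.] [ 0.355 -0.209  0.   ]
top rod_middle 0.77 [117. 209.  22.  98.] [0.519 0.452 0.005]
top multimeter 0.79 [264. 267.  62.  36.] [0.369 0.059 0.048]
side [ 1.22285438 -0.43916992  1.28320107] [[0.51, 0.72, -0.47], [0.86, -0.42, 0.3], [0.02, -0.55, -0.83]]
side module_a 0.8 [210. 272.  26.  26.] [ 0.581 -0.268  0.029]
side module_a 0.78 [158. 265.  34.  22.] [ 0.493 -0.384  0.03 ]
side module_a 0.7 [192. 237.  29.  23.] [ 0.457 -0.265  0.031]
side fixture 0.74 [368. 164. 109.  90.] [0.48  0.355 0.012]
side tray 0.83 [248. 232.  77.  67.] [ 0.507 -0.106 -0.001]
side start_button 0.64 [158. 264.  28.  22.] [ 0.491 -0.385  0.034]
side start_button 0.61 [329. 161.   5.  10.] [0.429 0.228 0.05 ]
side rod_middle 0.59 [393. 151.  61.  60.] [0.468 0.467 0.   ]
side multimeter 0.9 [275. 179.  47.  42.] [0.4   0.046 0.038]
side multimeter 0.19 [192. 210.  46.  31.] [ 0.356 -0.218  0.005]
wrist [0.09607653 0.67178151 0.37292143] [[0.24, 0.93, 0.27], [0.97, -0.23, -0.07], [0.0, 0.28, -0.96]]
wrist multimeter 0.63 [ 93. 400.  54.  40.] [0.414 0.307 0.009]
```

View pics/top0.png

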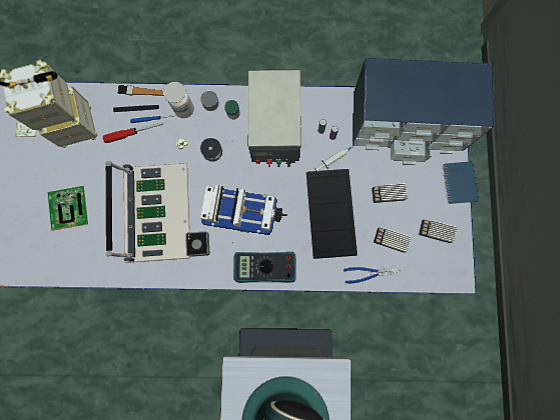

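View pics/side0.png

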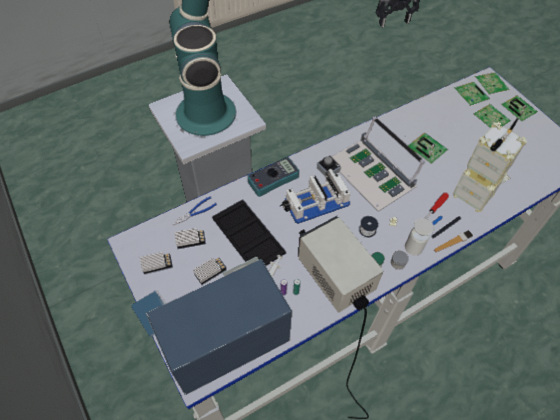

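>>> carry_out(series="0.043 -0.037 0.018 -9.5;0.043 -0.037 0.018 -9.5;0.043 -0.037 0.018 -9.5;0.043 -0.037 0.018 -9.5;0.043 -0.037 0.018 -9.5;0.043 -0.037 0.018 -9.5;0.043 -0.037 0.018 -9.5;0.043 -0.037 0.018 -9.5;0 0 0 0;0 0 0 0", jaw=1, grip_force=40)

```text
time: 2.3
tool_pos: [0.5087, 0.3585, 0.389]
tcp_rot: [-2.223, -2.218, 0.001]
wrist_force: [0.0, 0.4, -0.0]
width: 0.994
grip_force: 0.0
```

```bash
python3 - <<'E'
from h import *
s=bot.read_state();print(s["time"],s["tool_pos"],s["tcp_rot"],s["q"])
C=cam("wrist");cv2.imwrite("pics/w1.png",C[0]);P=cloud(C);np.save("w1.npy",P)
import pickle;pickle.dump(C,open("w1.pkl","wb"))
for t in("fixture","start_button","rod_middle"):
    for r in spot_in("wrist",t)[:2]:
        u,v=int(r["rect"][0]),int(r["rect"][1]);print(t,round(r["score"],2),np.round(r["rect"]),P[min(v,419),min(u,559)].round(3))
a=cv2.imread("pics/top0.png")[170:270,360:490];b=cv2.imread("pics/top0.png")[150:275,95:225]
a=cv2.resize(a,(520,400),interpolation=2);cv2.imwrite("pics/mods.png",a)
E
```

```text
2.3 [0.50868809 0.35851117 0.38897846] [-2.22336332e+00 -2.21828628e+00  6.20433073e-04] [5.73490323e-01 1.11717667e-01 1.52364637e+00 7.69663367e-04
 1.50679700e+00 5.75726985e-01]
start_button 0.55 [229. 246.  13.  13.] [0.427 0.233 0.051]
rod_middle 0.73 [279. 116. 191.  43.] [0.503 0.426 0.009]
```

View pics/w1.png

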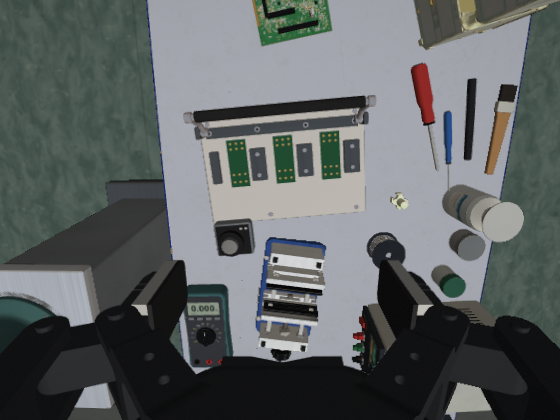

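View pics/mods.png

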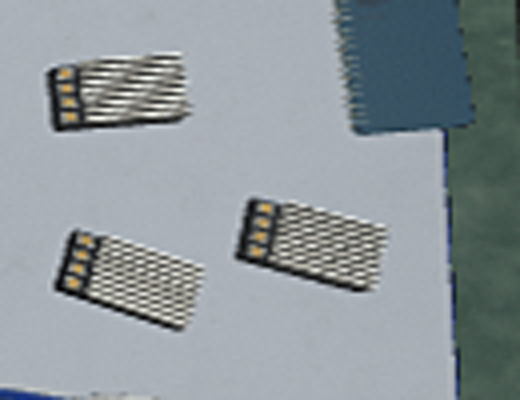

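```bash
cat > fitfix.py <<'E'
from h import *
from scipy.optimize import minimize
def H(f):
    x,y=f[:,0],f[:,1]; h=np.zeros(len(f))
    B=lambda a,b,c,d:(x>a)&(x<b)&(y>c)&(y<d)
    h[B(-.074,.094,-.126,.126)]=.010
    for c in(-.116,-.044,.028): h[B(-.005,.045,c,c+.024)]=.020
    h[B(-.005,.045,.100,.112)]=.020
    h[B(.065,.08,-.1,.1)]=.022
    h[B(-.124,-.068,.062,.122)]=.030
    return h
def fitfix(P,g,used=None):
    Q=P.reshape(-1,3); Q=Q[np.isfinite(Q).all(1)]
    Q=Q[(np.linalg.norm(Q[:,:2]-g[:2],axis=1)<.2)&(Q[:,2]<.045)&(Q[:,2]>-.02)]
    def tof(p):
        c,s=np.cos(p[2]),np.sin(p[2]);return (Q[:,:2]-p[:2])@np.array([[c,-s],[s,c]])
    def cost(p):
        f=tof(p);m=(f[:,0]<.078)&(np.abs(f[:,1])<.14)&(f[:,0]>-.14)&~((f[:,0]>.045)&(f[:,0]<.06))
        return np.minimum(np.abs(Q[:,2]-p[3]-H(f)),.01)[m].mean()
    best=None
    for t in(0,.04,-.04,.08):
      for d in((0,0),(.01,0),(-.01,0),(0,.01),(0,-.01)):
        r=minimize(cost,[g[0]+d[0],g[1]+d[1],g[2]+t,0],method="Nelder-Mead",options=dict(initial_simplex=np.array([[0,0,0,0],[.01,0,0,0],[0,.01,0,0],[0,0,.04,0],[0,0,0,.002]])+[g[0]+d[0],g[1]+d[1],g[2]+t,0]))
        if best is None or r.fun<best.fun:best=r
    return best
E
python3 - <<'E'
from fitfix import *
import pickle
b=fitfix(np.load("w1.npy"),[.51,.35,np.pi/2]);p=b.x
print(p,np.degrees(p[2]),b.fun)
b2=fitfix(np.load("top0.npy"),[.51,.35,np.pi/2]);print("top",b2.x,b2.fun)
C=pickle.load(open("w1.pkl","rb"));im=C[0].copy()
W=lambda x,y,z:(p[0]+np.cos(p[2])*x-np.sin(p[2])*y,p[1]+np.sin(p[2])*x+np.cos(p[2])*y,z)
def rect(a,b_,c,d,z,col):
    q=proj(C,np.array([W(a,c,z),W(b_,c,z),W(b_,d,z),W(a,d,z)]));cv2.polylines(im,[(q*8).round().astype(np.int32)],True,col,1,16,3)
rect(-.074,.094,-.126,.126,.01,(0,0,255))
for c in(-.116,-.044,.028):rect(-.005,.045,c,c+.024,.02,(0,255,255))
rect(.065,.08,-.1,.1,.022,(255,0,255));rect(-.124,-.068,.062,.122,.03,(255,255,0))
cv2.imwrite("pics/fit.png",cv2.resize(im[85:265,170:390],(770,600)))
E
```

```text
[ 5.12989923e-01  3.36396618e-01  1.65543795e+00 -1.13314090e-03] 94.84960765702057 0.001557419607726644
top [5.11728766e-01 3.37844049e-01 1.65475490e+00 8.29884342e-04] 0.0026231612501339046
```

View pics/fit.png

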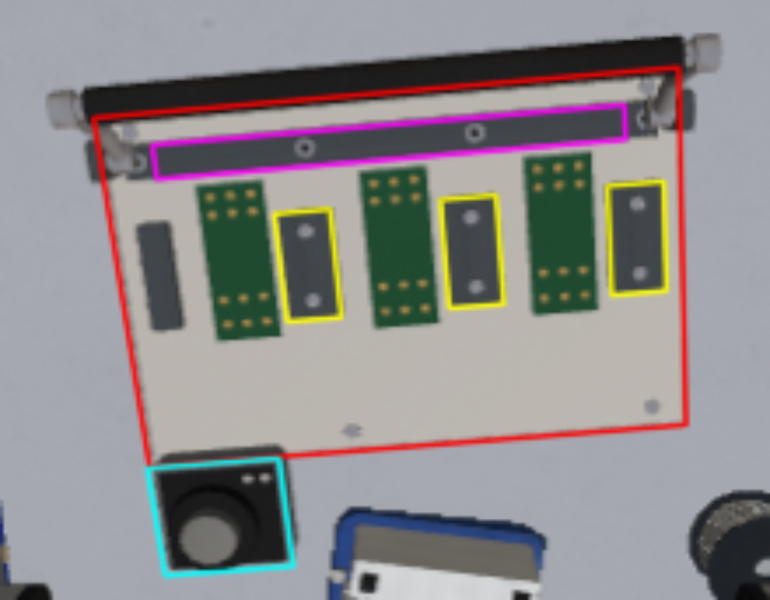

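>>> carry_out(series="0 -0.04 0 0.5;0 -0.055 0 0.5;0 -0.055 0 0.5;0 -0.055 0 0.5;0 -0.055 0 0.5;0 -0.055 0 0.5;0 -0.055 -0.005 0.5;0 -0.055 -0.005 0.5;0 -0.055 -0.005 0.5;0 -0.055 -0.005 0.5;0 -0.055 -0.01 0;0 -0.04 -0.01 0;0 0 0 0;0 0 0 0")

```text
time: 4.25
tool_pos: [0.5091, -0.2703, 0.3491]
tcp_rot: [-2.123, -2.314, -0.001]
wrist_force: [-0.3, -0.2, -0.3]
width: 0.999
grip_force: 0.0
```

```bash
cat > mods.py <<'E'
from h import *
def mods(C,P,lo=.012,hi=.05,reg=(.36,.68,-.5,-.19)):
    """fit fin blocks + step by min area rect of points above bench; returns origin, yaw (terminal dir by colour/height)"""
    z=P[...,2];m=((z>lo)&(z<hi)&(P[...,0]>reg[0])&(P[...,0]<reg[1])&(P[...,1]>reg[2])&(P[...,1]<reg[3])).astype(np.uint8)
    m=cv2.morphologyEx(m,cv2.MORPH_CLOSE,np.ones((3,3)));n,L,S,_=cv2.connectedComponentsWithStats(m)
    out=[]
    for i in range(1,n):
        if S[i,4]<60: continue
        q=P[L==i]; (c,wh,a)=cv2.minAreaRect((q[:,:2]*1000).astype(np.float32))
        a=np.radians(a)
        if wh[0]<wh[1]: a+=np.pi/2;wh=wh[::-1]
        d=np.array([np.cos(a),np.sin(a)]);s=(q[:,:2]-np.array(c)/1000)@d
        hi_=q[:,2]>.027
        if np.median(s[hi_])>np.median(s): d=-d;a+=np.pi
        out.append((np.array(c)/1000,np.degrees(a)%360,np.array(wh),np.percentile(q[:,2],90),S[i,:4]))
    return out
E
python3 - <<'E'
from mods import *
s=bot.read_state();print(s["time"],s["tool_pos"],s["tcp_rot"])
C=cam("wrist");cv2.imwrite("pics/w2.png",C[0]);P=cloud(C);np.save("w2.npy",P)
for o in mods(C,P):print(o[0].round(4),o[1].round(1),o[2].round(1),o[3].round(3),o[4])
for r in spot_in("wrist","module_a"):print(r["score"],np.round(r["rect"]))
for r in spot_in("wrist","tray"):print(r["score"],np.round(r["rect"]))
E
```

```text
4.25 [ 0.5090966  -0.27025008  0.34909839] [-2.12342654e+00 -2.31403482e+00 -7.54925856e-04]
[ 0.4552 -0.252 ] 66.5 [133.7  46.2] 0.033 [215 125  49  68]
[ 0.5631 -0.248 ] 116.1 [139.3  65.7] 0.033 [311 132  32  63]
[ 0.61   -0.2538] 134.0 [226.4  78.9] 0.046 [372 173  36  69]
[ 0.4888 -0.3229] 75.7 [245.4  40. ] 0.033 [231 208  42  62]
0.98 [240. 159.  47.  69.]
0.75 [254. 236.  40.  61.]
0.61 [330. 165.  29.  63.]
0.84 [300.  46. 176.  92.]
0.74 [253. 234.  37.  60.]
```

View pics/w2.png

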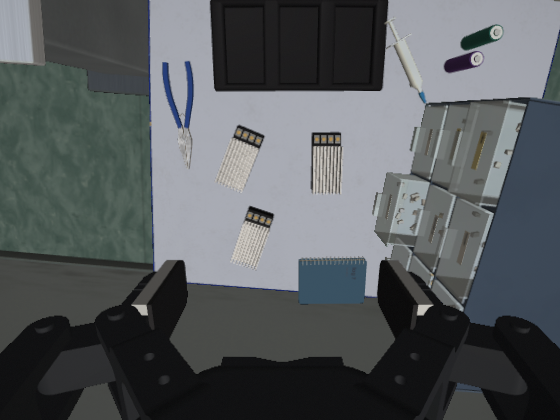

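```bash
cat > fitm.py <<'E'
from h import *
from scipy.optimize import minimize
def fitm(P,g,base=0.,zb=False,rad=.06):
    Q=P.reshape(-1,3);Q=Q[np.isfinite(Q).all(1)]
    Q=Q[(np.linalg.norm(Q[:,:2]-g[:2],axis=1)<rad)&(Q[:,2]<.08)&(Q[:,2]>-.02)]
    def cost(p):
        c,s=np.cos(p[2]),np.sin(p[2]);f=(Q[:,:2]-p[:2])@np.array([[c,-s],[s,c]])
        y=np.abs(f[:,1])<.02;h=np.where(y&(f[:,0]>-.042)&(f[:,0]<=.024),.034,np.where(y&(f[:,0]>.024)&(f[:,0]<.042),.021,0))
        return np.minimum(np.abs(Q[:,2]-base-h),.015).mean()
    best=None
    for t in(-.3,-.15,0,.15,.3):
        x0=np.array([g[0],g[1],g[2]+t])
        r=minimize(cost,x0,method="Nelder-Mead",options=dict(initial_simplex=x0+np.array([[-.004,-.004,-.05],[.008,0,0],[0,.008,0],[0,0,.1]])))
        if best is None or r.fun<best.fun:best=r
    return best.x,best.fun,len(Q)
E
python3 - <<'E'
from fitm import *
for n in("w2","top0"):
  P=np.load(n+".npy")
  for g in([.455,-.26,1.2],[.575,-.26,1.6],[.475,-.38,1.3]):
    x,f,k=fitm(P,np.array(g));print(n,x.round(4),np.degrees(x[2]).round(1),f.round(4),k)
# tray: bounds of walls z~.013
P=np.load("top0.npy")
z=P[...,2];m=((z>.008)&(z<.02)&(P[...,0]>.38)&(P[...,0]<.66)&(P[...,1]>-.19)&(P[...,1]<-.03)).astype(np.uint8)
n,L,S,_=cv2.connectedComponentsWithStats(m);i=1+S[1:,4].argmax();q=P[L==i][:,:2]
print(cv2.minAreaRect((q*1000).astype(np.float32)),S[i])
p=np.array([.513,.3364,np.radians(94.85)])
c,s=np.cos(p[2]),np.sin(p[2])
for nm,(a,b) in dict(bay0=(.023,-.072),bay1=(.023,0),bay2=(.023,.072),button=(-.096,.092),rodA=(.001,.036),rodB=(.001,-.036),rodraisedB=(.098,-.036)).items():
    print(nm,(p[0]+c*a-s*b).round(4),(p[1]+s*a+c*b).round(4))
E
```

```text
w2 [ 0.4485 -0.2665  1.2565] 72.0 0.0031 5329
w2 [ 0.5708 -0.2627  1.6607] 95.1 0.003 5206
w2 [ 0.4728 -0.3853  1.3199] 75.6 0.0034 4378
top0 [ 0.447  -0.2661  1.2595] 72.2 0.0035 1647
top0 [ 0.5693 -0.2618  1.6728] 95.8 0.0036 1573
top0 [ 0.4715 -0.3858  1.3202] 75.6 0.0036 1641
((528.29296875, -109.80706787109375), (260.9255676269531, 118.67333221435547), 4.359143257141113) [ 306  158   52  101 1781]
bay0 0.5828 0.3654
bay1 0.5111 0.3593
bay2 0.4393 0.3532
button 0.4294 0.233
rodA 0.477 0.3344
rodB 0.5488 0.3404
rodraisedB 0.5406 0.4371
```

```bash
python3 - <<'E'
import numpy as np
for n in("w2","top0"):
  P=np.load(n+".npy");
  for y in np.arange(-.36,-.2,.03):
    m=(P[...,2]>.04)&(P[...,2]<.3)&(P[...,1]>y)&(P[...,1]<y+.03)&(P[...,0]>.52)
    q=P[m];i=np.argsort(q[:,0])[:200];print(n,y.round(2),q[i[20:21]].round(3) if len(i)>20 else None)
E
```

```text
w2 -0.36 [[ 0.66  -0.352  0.05 ]]
w2 -0.33 [[ 0.661 -0.325  0.05 ]]
w2 -0.3 [[ 0.662 -0.292  0.054]]
w2 -0.27 [[ 0.672 -0.269  0.043]]
w2 -0.24 [[ 0.675 -0.219  0.159]]
w2 -0.21 [[ 0.676 -0.205  0.157]]
top0 -0.36 [[ 0.658 -0.356  0.067]]
top0 -0.33 [[ 0.659 -0.302  0.06 ]]
top0 -0.3 [[ 0.66  -0.292  0.057]]
top0 -0.27 [[ 0.681 -0.269  0.048]]
top0 -0.24 [[ 0.676 -0.229  0.154]]
top0 -0.21 [[ 0.682 -0.209  0.159]]
```

>>> carry_out(series="0.02 -0.002 -0.02 0.4;0.02 -0.002 -0.04 0;0.02 -0.002 -0.04 0;0.002 0 -0.04 0;0 0 -0.04 0;0 0 -0.04 0;0 0 0 0")

```text
time: 5.28
tool_pos: [0.5685, -0.2748, 0.1257]
tcp_rot: [-2.11, -2.317, 0.003]
wrist_force: [0.5, 0.1, 0.3]
width: 0.999
grip_force: 0.0
```

>>> carry_out(series="0.003 -0.001 -0.035 0;0 0 -0.035 0;0 0 -0.02 0;0 0 -0.01 0;0 0 0 0")

```text
time: 5.9
tool_pos: [0.5743, -0.2785, 0.0298]
tcp_rot: [2.117, 2.321, 0.0]
wrist_force: [-0.4, 0.2, 0.0]
width: 1.001
grip_force: 0.0
```

>>> carry_out(series="0 0 0 0;0 0 0 0;0 0 0 0;0 0 0 0;0 0 0 0;0 0 0 0;0 0 0 0", jaw=-1, grip_force=40)

```text
time: 6.78
tool_pos: [0.5745, -0.279, 0.0305]
tcp_rot: [2.116, 2.32, 0.0]
wrist_force: [-0.5, 0.2, 5.2]
width: 0.459
grip_force: 42.9
```

>>> carry_out(series="0 0 0.03 0;0 0 0.05 0;0 0.02 0.05 0;0 0.04 0.04 0;0 0.055 0 0;0 0.055 0 0;0 0.055 0 0;0 0.055 0 0;0 0.055 0 -0.4;0 0.055 0 0;0 0.055 0 0;0 0.055 0 0;0.003 0.055 0 0;0.002 0.055 0 0;0.002 0.04 0 0;0 0.02 -0.02 0;0 0 -0.04 0;0 0 0 0;0 0 0 0")

```text
time: 9.15
tool_pos: [0.5801, 0.3903, 0.1377]
tcp_rot: [-2.126, -2.312, 0.005]
wrist_force: [-0.0, -0.7, -2.3]
width: 0.456
grip_force: 45.1
```

>>> carry_out(series="0 0 0.03 0;0 -0.03 0.01 0;0 -0.024 0 0;0 0 0 0;0 0 0 0")

```text
time: 9.78
tool_pos: [0.5804, 0.3365, 0.1783]
tcp_rot: [-2.126, -2.311, 0.002]
wrist_force: [0.6, 0.9, -2.6]
width: 0.46
grip_force: 45.1
```

```bash
python3 - <<'E'
from h import *
s=bot.read_state();print(s["time"],s["tool_pos"],s["tcp_rot"])
C=cam("wrist");cv2.imwrite("pics/w3.png",C[0]);P=cloud(C);np.save("w3.npy",P)
E
```

```text
9.775 [0.58043517 0.33652633 0.1783439 ] [-2.12628073e+00 -2.31147263e+00  1.88342573e-03]
```

View pics/w3.png

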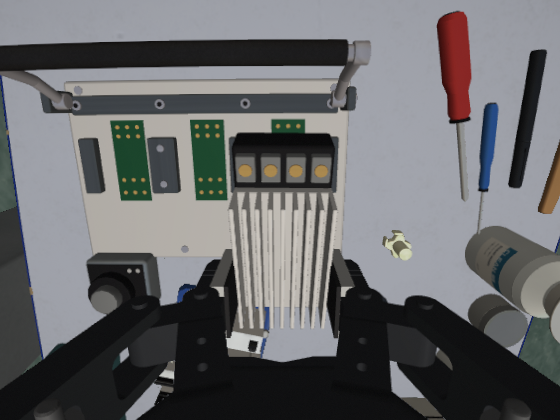

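>>> carry_out(series="0 0 -0.04 0;0 0 -0.04 0;0 0 -0.03 0;0 0 -0.015 0;0 0 -0.008 0;0 0 -0.003 0;0 0 0 0")

```text
time: 10.7
tool_pos: [0.5819, 0.3382, 0.0447]
tcp_rot: [2.124, 2.313, 0.004]
wrist_force: [0.3, -0.4, -2.5]
width: 0.458
grip_force: 45.2
```

>>> carry_out(series="0 0 -0.002 0;0 0 -0.002 0;0 0 0 0")

```text
time: 11.08
tool_pos: [0.5823, 0.3385, 0.044]
tcp_rot: [2.125, 2.313, 0.005]
wrist_force: [-6.3, -2.1, 16.7]
width: 0.461
grip_force: 47.3
```

```bash
python3 - <<'E'
from h import *
P=np.load("w3.npy")
for v in range(150,325,15): print(v,[P[v,u].round(4).tolist() for u in (245,283,320)])
C=cam("wrist");P=cloud(C);cv2.imwrite("pics/w4.png",C[0])
print("now")
for v in range(150,325,15): print(v,np.nanmax(P[v,240:325,2]).round(4),np.nanmedian(P[v,270:300,1]).round(4))
E
```

```text
150 [[0.5616, 0.392, 0.1795], [0.5761, 0.3933, 0.1802], [0.5902, 0.3946, 0.1809]]
165 [[0.5623, 0.3869, 0.1838], [0.5766, 0.3874, 0.1792], [0.5904, 0.3893, 0.1841]]
180 [[0.5623, 0.3806, 0.1811], [0.5772, 0.3809, 0.1767], [0.5913, 0.3833, 0.1824]]
195 [[0.5629, 0.3752, 0.1836], [0.5776, 0.3759, 0.1812], [0.592, 0.3774, 0.1824]]
210 [[0.564, 0.3718, 0.1922], [0.5778, 0.3731, 0.1926], [0.5912, 0.3742, 0.1924]]
225 [[0.5641, 0.3653, 0.1902], [0.5784, 0.3665, 0.1903], [0.5921, 0.368, 0.1912]]
240 [[0.5644, 0.3589, 0.1893], [0.5789, 0.3605, 0.1904], [0.5932, 0.3611, 0.1888]]
255 [[0.5644, 0.3513, 0.1866], [0.5795, 0.3533, 0.1881], [0.5967, 0.3473, 0.172]]
270 [[0.5646, 0.3439, 0.1849], [0.5802, 0.3447, 0.184], [0.598, 0.3387, 0.1696]]
285 [[0.5636, 0.3269, 0.1677], [0.5809, 0.3369, 0.1826], [0.5992, 0.3301, 0.1681]]
300 [[0.5639, 0.3179, 0.1663], [0.5817, 0.3282, 0.1802], [0.5996, 0.3236, 0.1707]]
315 [[0.5543, 0.214, 0.0301], [0.5825, 0.3185, 0.1773], [0.5999, 0.3178, 0.1742]]
now
150 0.047 0.3953
165 0.05 0.3899
180 0.0484 0.3837
195 0.1717 0.3777
210 0.0594 0.371
225 0.1717 0.3639
240 0.0554 0.3566
255 0.1717 0.3485
270 0.0515 0.3399
285 0.0492 0.3307
300 0.0479 0.3213
315 0.0451 0.2982
```

>>> carry_out(series="0 0 0.003 0;0 0 0 0;0 0 0 0;0 0 0 0;0 0 0 0", jaw=0.25)

```text
time: 11.75
tool_pos: [0.5808, 0.3374, 0.0418]
tcp_rot: [-2.125, -2.313, 0.001]
wrist_force: [-0.5, -0.6, -0.7]
width: 0.626
grip_force: 0.0
```

```bash
python3 - <<'E'
from h import *
C=cam("wrist");P=cloud(C);cv2.imwrite("pics/w4.png",C[0])
for v in range(130,325,15): print(v,np.nanmedian(P[v,250:315,2]).round(4),np.nanmax(P[v,250:315,2]).round(4),np.nanmedian(P[v,270:300,1]).round(4))
E
```

```text
130 0.0294 0.0313 0.4009
145 0.0296 0.0316 0.3946
160 0.0258 0.0276 0.3878
175 0.035 0.1694 0.3823
190 0.0328 0.1694 0.3758
205 0.0332 0.1694 0.3687
220 0.0356 0.0444 0.3624
235 0.0329 0.0442 0.3559
250 0.0338 0.1694 0.3514
265 0.0325 0.0441 0.3424
280 0.0338 0.0436 0.3358
295 0.0306 0.0441 0.3238
310 0.0097 0.0439 0.3015
```

View pics/w4.png

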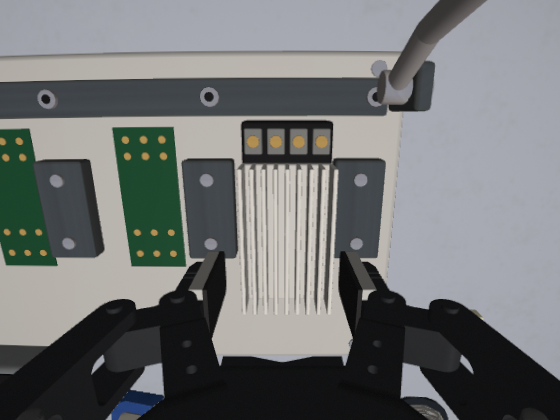

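>>> carry_out(series="-0.001 0.007 -0.001 0;0 0 0 0;0 0 0 0")

```text
time: 12.18
tool_pos: [0.5798, 0.3447, 0.0412]
tcp_rot: [2.125, 2.314, -0.0]
wrist_force: [-0.7, 0.1, 0.1]
width: 0.624
grip_force: 0.0
```

>>> carry_out(series="0 0 0 0;0 0 0 0;0 0 0 0;0 0 0 0;0 0 0 0", jaw=-1, grip_force=30)

```text
time: 12.8
tool_pos: [0.5804, 0.3447, 0.0417]
tcp_rot: [2.125, 2.313, 0.001]
wrist_force: [1.2, 1.0, 1.4]
width: 0.46
grip_force: 32.3
```

>>> carry_out(series="-0.0002 0.002 0 0;-0.0002 0.002 0 0;-0.0002 0.002 0 0;0 0 0 0")

```text
time: 13.3
tool_pos: [0.58, 0.3466, 0.0417]
tcp_rot: [2.121, 2.312, -0.007]
wrist_force: [2.0, -14.3, 8.1]
width: 0.459
grip_force: 33.0
```

>>> carry_out(series="0.002 0.0002 0 0;0.002 0.0002 0 0;0.002 0.0002 0 0;0 0 0 0")

```text
time: 13.8
tool_pos: [0.5806, 0.3466, 0.0418]
tcp_rot: [-2.122, -2.314, 0.022]
wrist_force: [-13.1, -14.8, 21.0]
width: 0.46
grip_force: 34.3
```

```bash
cat > chk.py <<'E'
from h import *
from fitm import fitm
import sys
p=np.array([.513,.3364,np.radians(94.85)]);c,s=np.cos(p[2]),np.sin(p[2])
C=cam("wrist");P=cloud(C);cv2.imwrite("pics/"+sys.argv[1],C[0])
f=np.concatenate([(P[...,:2]-p[:2])@np.array([[c,-s],[s,c]]),P[...,2:]],-1)
# in-fixture profile along x at bay centre
yb=float(sys.argv[2])
for x in np.arange(.035,.074,.0025):
    m=(abs(f[...,0]-x)<.00125)&(abs(f[...,1]-yb)<.015);print("x",x.round(4),np.median(f[m][:,2]).round(4) if m.any() else None,end="; ")
print()
for y in np.arange(-.034,.036,.002):
    m=(abs(f[...,0]-.03)<.012)&(abs(f[...,1]-yb-y)<.001);print("y",y.round(3),np.percentile(f[m][:,2],80).round(4) if m.sum()>3 else None,end="; ")
E
python3 chk.py w5.png -0.072
```

```text
x 0.035 0.0375; x 0.0375 0.0367; x 0.04 0.0366; x 0.0425 0.0378; x 0.045 0.0337; x 0.0475 0.0284; x 0.05 0.0261; x 0.0525 0.0296; x 0.055 0.0298; x 0.0575 0.0299; x 0.06 0.0295; x 0.0625 0.0262; x 0.065 0.0236; x 0.0675 0.0209; x 0.07 0.0209; x 0.0725 0.021; 
y -0.034 0.02; y -0.032 0.0203; y -0.03 0.02; y -0.028 0.0194; y -0.026 0.0196; y -0.024 0.0938; y -0.022 0.1018; y -0.02 0.1105; y -0.018 0.1167; y -0.016 0.1213; y -0.014 0.1201; y -0.012 0.1223; y -0.01 0.1216; y -0.008 0.1232; y -0.006 0.124; y -0.004 0.0394; y -0.002 0.0432; y 0.0 0.0431; y 0.002 0.0307; y 0.004 0.0436; y 0.006 0.0307; y 0.008 0.0435; y 0.01 0.0434; y 0.012 0.1237; y 0.014 0.1236; y 0.016 0.1228; y 0.018 0.1208; y 0.02 0.1224; y 0.022 0.1187; y 0.024 0.1158; y 0.026 0.1113; y 0.028 0.1036; y 0.03 0.0962; y 0.032 0.0195; y 0.034 0.0194;
```

View pics/w5.png

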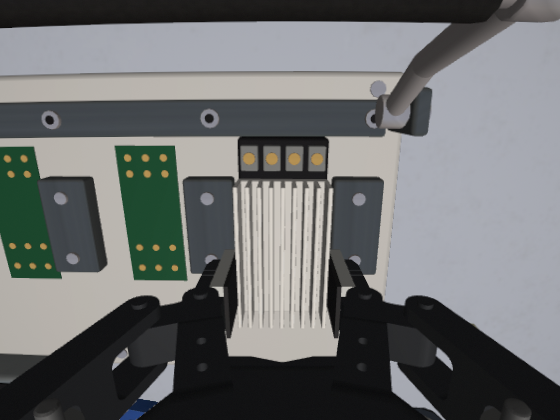

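>>> carry_out(series="0 0 0 0;0 0 0 0;0 0 0 0;0 0 0 0", jaw=0.2)

```text
time: 14.35
tool_pos: [0.5852, 0.3514, 0.0409]
tcp_rot: [-2.125, -2.314, 0.0]
wrist_force: [0.5, -0.2, 0.1]
width: 0.6
grip_force: 0.0
```

>>> carry_out(series="-0.005 -0.003 0.02 0;0 0 0.05 0;0 -0.01 0.06 0;-0.01 -0.04 0.06 0;-0.01 -0.05 0.05 0;-0.01 -0.06 0 0;0 0 0 0")

```text
time: 15.22
tool_pos: [0.5525, 0.1968, 0.2693]
tcp_rot: [2.128, 2.308, 0.003]
wrist_force: [0.3, 0.4, 0.0]
width: 0.602
grip_force: 0.0
```

```bash
cat > bay.py <<'E'
from fitm import *
import sys
p=np.array([.513,.3364,np.radians(94.85)]);c,s=np.cos(p[2]),np.sin(p[2])
C=cam("wrist");P=cloud(C);cv2.imwrite("pics/"+sys.argv[1],C[0]);np.save("last.npy",P)
for n,b in((0,-.072),(1,0),(2,.072)):
    g=np.array([p[0]+c*.023-s*b,p[1]+s*.023+c*b,p[2]])
    Q=P.copy();fx=(Q[...,:2]-p[:2])@np.array([[c,-s],[s,c]])
    # mask out rail and stop blocks
    m=(fx[...,0]>.066)|(abs(fx[...,1]-b)>.034)|((abs(fx[...,1]-b-.040)<.013)|(abs(fx[...,1]-b+.032)<.0122))&(fx[...,0]>-.006)&(fx[...,0]<.046)
    Q[m]=np.nan
    x,f,k=fitm(Q,g,base=.010);d=(x[:2]-g[:2]);
    print(n,"dx_rail",(c*d[0]+s*d[1]).round(4),"dy",(-s*d[0]+c*d[1]).round(4),"dyaw",np.degrees(x[2]-p[2]).round(2),f.round(4))
E
python3 bay.py w6.png; python3 -c "
from workcell import bot;s=bot.read_state();print(s['tool_pos'],s['tcp_rot'])"
```

```text
0 dx_rail 0.0006 dy 0.0033 dyaw 0.19 0.0053
1 dx_rail 0.0517 dy -0.0526 dyaw 9.55 0.001
2 dx_rail 0.0285 dy -0.0426 dyaw 0.64 0.001
[0.552755   0.19858082 0.26858403] [2.12805183 2.3096716  0.00378438]
```

```bash
cat > edges.py <<'E'
import numpy as np,sys
P=np.load("last.npy");p=np.array([.513,.3364,np.radians(94.85)]);c,s=np.cos(p[2]),np.sin(p[2])
f=(P[...,:2]-p[:2])@np.array([[c,-s],[s,c]]);z=P[...,2]
for b in [float(a) for a in sys.argv[1:]]:
  for lo,hi,xa,xb in((.038,.048,-.015,.043),(.026,.034,.05,.062)):
    m=(z>lo)&(z<hi)&(f[...,0]>xa)&(f[...,0]<xb)&(abs(f[...,1]-b)<.035)
    y=f[m][:,1]-b
    if m.any(): print(b,"y edges",np.percentile(y,[.5,2,98,99.5]).round(4),m.sum())
  for e in (-.010,.02,.045): 
    m=(z>.038)&(z<.048)&(abs(f[...,0]-e)<.006)&(abs(f[...,1]-b)<.035);y=f[m][:,1]-b
    if m.sum()>5:print("   at x",e,np.percentile(y,[1,99]).round(4))
m=(z>.0175)&(z<.0225)&(f[...,0]>.0)&(f[...,0]<.04)
h,e=np.histogram(f[m][:,1],bins=np.arange(-.13,.13,.002));print([(round(a,3),int(n)) for a,n in zip(e,h) if n>20])
E
python3 edges.py -0.072; python3 - <<'E'
import cv2;im=cv2.imread("pics/w6.png");print(im.shape);cv2.imwrite("pics/w6c.png",cv2.resize(im[20:300,100:473],(746,560)))
E
```

```text
-0.072 y edges [-0.0169 -0.0163  0.0231  0.0233] 1143
   at x -0.01 [-0.0164  0.0229]
   at x 0.02 [-0.0162  0.0233]
[(np.float64(-0.116), 68), (np.float64(-0.114), 77), (np.float64(-0.112), 76), (np.float64(-0.11), 70), (np.float64(-0.108), 72), (np.float64(-0.106), 83), (np.float64(-0.104), 75), (np.float64(-0.102), 86), (np.float64(-0.1), 71), (np.float64(-0.098), 78), (np.float64(-0.096), 69), (np.float64(-0.094), 42), (np.float64(-0.044), 50), (np.float64(-0.042), 79), (np.float64(-0.04), 79), (np.float64(-0.038), 82), (np.float64(-0.036), 81), (np.float64(-0.034), 83), (np.float64(-0.032), 82), (np.float64(-0.03), 82), (np.float64(-0.028), 79), (np.float64(-0.026), 71), (np.float64(-0.024), 71), (np.float64(-0.022), 39), (np.float64(0.028), 76), (np.float64(0.03), 77), (np.float64(0.032), 81), (np.float64(0.034), 74), (np.float64(0.036), 79), (np.float64(0.038), 81), (np.float64(0.04), 74), (np.float64(0.042), 72), (np.float64(0.044), 74), (np.float64(0.046), 78), (np.float64(0.048), 74), (np.float64(0.05), 46), (np.float64(0.098), 33), (np.float64(0.1), 72), (np.float64(0.102), 70), (np.float64(0.104), 72), (np.float64(0.106), 80), (np.float64(0.108), 76), (np.float64(0.11), 75), (np.float64(0.112), 37)]
(420, 560, 3)
```

View pics/w6c.png

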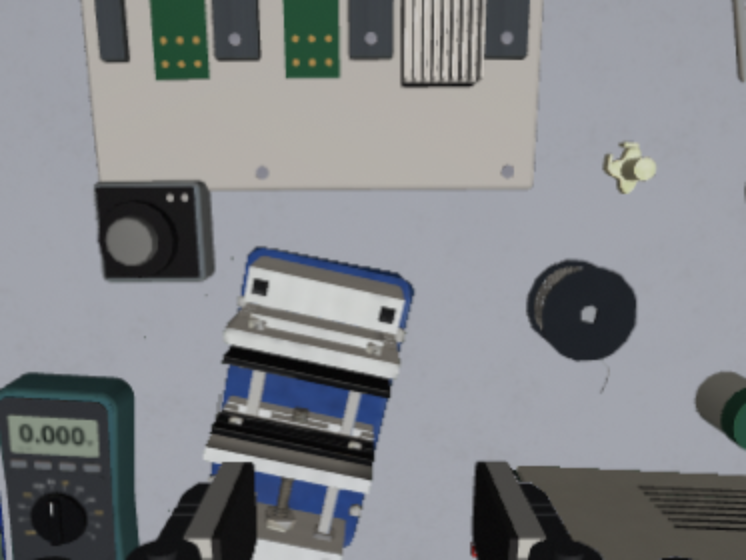

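>>> carry_out(series="0.01 0.05 0 0;0.01 0.05 -0.03 0;0.009 0.04 -0.05 0;0 0.012 -0.05 0;0 0 -0.05 0;0 0 -0.03 0;0 0 -0.015 0;0 0 0 0")

```text
time: 16.27
tool_pos: [0.5808, 0.3511, 0.0422]
tcp_rot: [-2.124, -2.314, 0.003]
wrist_force: [-0.0, -0.3, 0.5]
width: 0.6
grip_force: 0.0
```

>>> carry_out(series="0.004 0.0003 0 0;0.003 0.0003 0 0;0.002 0.0002 0 0;0.002 0.0002 0 0;0 0 0 0")

```text
time: 16.9
tool_pos: [0.5899, 0.3517, 0.0443]
tcp_rot: [-2.123, -2.31, 0.007]
wrist_force: [-10.7, -1.1, 8.0]
width: 0.599
grip_force: 5.4
```

>>> carry_out(series="0 0.002 0 0;0 0.002 0 0;0 0.001 0 0;0 0 0 0")

```text
time: 17.4
tool_pos: [0.5898, 0.3546, 0.0432]
tcp_rot: [-2.124, -2.312, 0.012]
wrist_force: [-8.7, -5.5, 5.9]
width: 0.601
grip_force: 4.5
```

>>> carry_out(series="-0.004 0 0 0;-0.004 -0.001 0 0;-0.004 -0.002 0.03 0;0 -0.01 0.05 0;0 -0.02 0.06 0;-0.01 -0.03 0.06 0;-0.02 -0.04 0.03 0;0 0 0 0;0 0 0 0")

```text
time: 18.52
tool_pos: [0.5517, 0.2565, 0.268]
tcp_rot: [2.126, 2.313, 0.002]
wrist_force: [-0.3, -0.3, 0.4]
width: 0.601
grip_force: 0.0
```

```bash
python3 bay.py w7.png|head -1; python3 edges.py -0.072|head -4; python3 -c "
from workcell import bot;s=bot.read_state();print(s['tool_pos'],s['tcp_rot'])"
```

```text
0 dx_rail -0.0059 dy -0.0002 dyaw -0.05 0.0047
-0.072 y edges [-0.0201 -0.0199  0.0199  0.02  ] 1167
-0.072 y edges [-0.0197 -0.0187  0.0187  0.0187] 233
   at x -0.01 [-0.0201  0.0198]
   at x 0.02 [-0.0199  0.02  ]
[0.55131098 0.25667374 0.26688395] [-2.12478048e+00 -2.31332108e+00  5.82594317e-04]
```

```bash
cat > xe.py <<'E'
import numpy as np,sys
P=np.load("last.npy");p=np.array([.513,.3364,np.radians(94.85)]);c,s=np.cos(p[2]),np.sin(p[2])
f=(P[...,:2]-p[:2])@np.array([[c,-s],[s,c]]);z=P[...,2]
for b in [float(a) for a in sys.argv[1:]]:
  y=abs(f[...,1]-b)<.018
  m=y&(z>.036)&(z<.048)&(abs(f[...,0])<.09);print(b,"fins x",np.percentile(f[m][:,0],[.3,1,99,99.7]).round(4),"want -.019..+.047",m.sum())
  m=y&(z>.026)&(z<.034)&(f[...,0]>.044)&(f[...,0]<.09);print("step front",np.percentile(f[m][:,0],[97,99]).round(4) if m.sum()>5 else None,"want .065")
  m=y&(z>.018)&(z<.024)&(f[...,0]>.05)&(f[...,0]<.09);print("rail",np.percentile(f[m][:,0],[2,5,50]).round(4) if m.sum()>5 else None)
E
python3 xe.py -0.072
```

```text
-0.072 fins x [-0.0246 -0.0237  0.0404  0.0411] want -.019..+.047 1152
step front [0.0573 0.0583] want .065
rail [0.0651 0.0654 0.0723]
```

>>> carry_out(series="0.019 0.015 -0.05 0;0.019 0.016 -0.05 0;0 0 -0.05 0;0 0 -0.05 0;0 0 -0.02 0;0 0 -0.013 0;0 0 0 0;0 0 0 0", jaw=-1)

```text
time: 19.58
tool_pos: [0.5911, 0.2881, 0.037]
tcp_rot: [2.124, 2.313, 0.006]
wrist_force: [0.3, -0.2, 0.6]
width: -0.001
grip_force: 0.0
```

>>> carry_out(series="-0.0004 0.006 0 0;-0.0004 0.006 0 0;-0.0002 0.003 0 0;-0.0002 0.003 0 0;-0.0002 0.003 0 0;-0.0001 0.002 0 0;0 0 0 0")

```text
time: 20.45
tool_pos: [0.5878, 0.31, 0.0348]
tcp_rot: [2.125, 2.314, -0.001]
wrist_force: [-1.3, -3.8, 0.9]
width: -0.002
grip_force: 1.4
```

>>> carry_out(series="-0.0002 0.003 0 0;-0.0002 0.002 0 0;0 0 0 0;0 0 0 0")

```text
time: 20.95
tool_pos: [0.5876, 0.3126, 0.0348]
tcp_rot: [2.123, 2.313, -0.006]
wrist_force: [-0.1, -11.7, 5.6]
width: 0.001
grip_force: 5.7
```

>>> carry_out(series="0 -0.01 0 0;0 -0.02 0.02 0;-0.01 -0.02 0.06 0;-0.02 0 0.06 0;-0.02 0 0.06 0;0 0 0.03 0;0 0 0 0;0 0 0 0", jaw=1)

```text
time: 21.95
tool_pos: [0.5377, 0.2659, 0.2606]
tcp_rot: [-2.124, -2.313, 0.002]
wrist_force: [-0.9, -0.6, -0.7]
width: 1.001
grip_force: 0.0
```

```bash
python3 bay.py w8.png|head -1; python3 edges.py -0.072|head -4;python3 xe.py -0.072; python3 -c "
from workcell import bot;s=bot.read_state();print(s['tool_pos'],s['tcp_rot'])"
```

```text
0 dx_rail 0.0002 dy -0.0002 dyaw -0.34 0.0044
-0.072 y edges [-0.0203 -0.0199  0.0198  0.0199] 1333
-0.072 y edges [-0.0198 -0.0187  0.0179  0.0186] 417
   at x -0.01 [-0.02    0.0199]
   at x 0.02 [-0.02    0.0199]
-0.072 fins x [-0.0181 -0.0179  0.0466  0.0468] want -.019..+.047 1312
step front [0.0635 0.0644] want .065
rail [0.0663 0.0665 0.0732]
[0.53733006 0.26555597 0.25967105] [-2.12412354 -2.31239615  0.00431014]
```

>>> carry_out(series="-0.008 -0.03 0 -2;-0.009 -0.05 0 -2;-0.009 -0.052 0 -2;-0.009 -0.052 0 -2;-0.009 -0.052 0 -2;-0.009 -0.052 0 -2;-0.009 -0.052 0 -2;-0.009 -0.052 0 -2;-0.009 -0.052 0 -2;-0.009 -0.052 0 -2;-0.005 -0.05 0 -2;0 0 0 -0.7;0 0 0 0", jaw=0.45)

```text
time: 23.62
tool_pos: [0.4436, -0.2795, 0.2599]
tcp_rot: [-2.537, -1.847, 0.001]
wrist_force: [1.2, 0.3, -0.2]
width: 0.725
grip_force: 0.0
```

```bash
python3 - <<'E'
from fitm import *
s=bot.read_state();print(s["time"],s["tool_pos"]);r=s["tcp_rot"];print("yaw",np.degrees(2*np.arctan2(r[1],r[0]))%360)
C=cam("wrist");P=cloud(C);cv2.imwrite("pics/w9.png",C[0])
for g in([.4478,-.2663,1.257],[.472,-.385,1.32]):
    x,f,k=fitm(P,np.array(g));print(x.round(4),np.degrees(x[2]).round(1),f.round(4),k)
print(np.load("w2.npy")[165,180:194:3].round(3).tolist())
for r in spot_in("wrist","module_a"):print(r)
E
```

```text
23.625 [ 0.44356736 -0.27949357  0.25991348]
yaw 72.11963287316053
[ 0.4486 -0.2665  1.2602] 72.2 0.0033 7847
[ 0.4731 -0.3851  1.313 ] 75.2 0.0033 5891
[[0.359, -0.287, -0.002], [0.364, -0.286, -0.001], [0.371, -0.284, 0.007], [0.374, -0.284, 0.005], [0.377, -0.285, -0.001]]
{'rect': [285.2, 164.5, 39.9, 78.0], 'score': 0.84}
{'rect': [333.1, 249.8, 36.0, 72.1], 'score': 0.75}
```

>>> carry_out(series="0.0005 -0.001 -0.05 0;0 0 -0.06 0;0 0 -0.06 0;0 0 -0.035 0;0 0 -0.018 0;0 0 -0.007 0;0 0 0 0")

```text
time: 24.6
tool_pos: [0.4457, -0.2815, 0.0329]
tcp_rot: [2.537, 1.85, 0.001]
wrist_force: [0.2, -0.9, 0.7]
width: 0.722
grip_force: 0.0
```

>>> carry_out(series="0 0 0 0;0 0 0 0;0 0 0 0;0 0 0 0;0 0 0 0;0 0 0 0", jaw=-1, grip_force=50)

```text
time: 25.35
tool_pos: [0.4461, -0.2822, 0.0339]
tcp_rot: [2.537, 1.848, 0.002]
wrist_force: [-0.6, 0.3, 6.1]
width: 0.454
grip_force: 52.2
```

>>> carry_out(series="0 0 0.04 0;0 0 0.06 0;0 0 0.06 0;0.005 0.03 0.01 1.9;0.005 0.052 0 1.9;0.005 0.052 0 1.9;0.005 0.052 0 1.9;0.005 0.052 0 1.9;0.005 0.052 0 1.9;0.005 0.052 0 1.9;0.006 0.052 0 1.9;0.006 0.052 0 1.9;0.006 0.052 0 1.9;0.006 0.052 0 1.9;0.005 0.052 0 1.9;0.005 0.011 0 1.8;0 0 -0.03 0;0 0 0 0;0 0 0 0")

```text
time: 27.72
tool_pos: [0.5138, 0.3309, 0.1722]
tcp_rot: [2.087, 2.348, -0.001]
wrist_force: [0.0, -0.1, -1.5]
width: 0.45
grip_force: 51.4
```

>>> carry_out(series="-0.003 0 -0.03 -1.9;0 0 -0.04 0;0 0 -0.03 0;0 0 -0.015 0;0 0 -0.007 0;0 0 -0.004 0;0 0 0 0")

```text
time: 28.6
tool_pos: [0.5115, 0.3321, 0.0469]
tcp_rot: [2.125, 2.313, 0.002]
wrist_force: [0.8, 0.2, -2.5]
width: 0.453
grip_force: 51.4
```

>>> carry_out(series="0 0 -0.002 0;0 0 -0.001 0;0 0 0 0")

```text
time: 28.98
tool_pos: [0.5112, 0.3321, 0.0439]
tcp_rot: [2.125, 2.313, 0.002]
wrist_force: [-1.0, -1.0, 3.9]
width: 0.457
grip_force: 52.2
```

>>> carry_out(series="0 0 0 0;0 0 0 0;0 0 0 0;0 0 0 0", jaw=0.2)

```text
time: 29.48
tool_pos: [0.5108, 0.3318, 0.0429]
tcp_rot: [-2.125, -2.314, 0.0]
wrist_force: [-0.2, 0.5, 0.3]
width: 0.598
grip_force: 0.0
```

>>> carry_out(series="0.004 0.0003 0 0;0.003 0.0003 0 0;0.002 0.0002 0 0;0.002 0.0002 0 0;0 0 0 0")

```text
time: 30.1
tool_pos: [0.5193, 0.3324, 0.0427]
tcp_rot: [-2.124, -2.311, 0.007]
wrist_force: [-9.0, -0.3, 6.4]
width: 0.602
grip_force: 4.0
```

>>> carry_out(series="-0.004 0 0 0;-0.003 0 0 0;0 0 0.03 0;0 0 0.04 0;0.003 -0.03 0 0;0.004 -0.021 0 0;0 0 0 0")

```text
time: 30.98
tool_pos: [0.5216, 0.28, 0.1122]
tcp_rot: [-2.128, -2.311, 0.002]
wrist_force: [-0.1, 0.5, -0.5]
width: 0.601
grip_force: 0.0
```

>>> carry_out(series="0 0 0 0;0 0 0 0;0 0 -0.03 0;0 0 -0.03 0;0 0 -0.016 0;0 0 0 0", jaw=-1)

```text
time: 31.72
tool_pos: [0.5205, 0.2815, 0.0354]
tcp_rot: [-2.124, -2.313, 0.005]
wrist_force: [-0.2, 0.3, 0.2]
width: 0.0
grip_force: 0.0
```

>>> carry_out(series="-0.0004 0.006 0 0;-0.0004 0.006 0 0;-0.0004 0.006 0 0;-0.0002 0.003 0 0;-0.0002 0.003 0 0;-0.0001 0.002 0 0;0 0 0 0;0 0 0 0")

```text
time: 32.72
tool_pos: [0.5202, 0.3067, 0.0372]
tcp_rot: [2.124, 2.313, -0.002]
wrist_force: [0.9, -7.4, 6.0]
width: 0.003
grip_force: 3.2
```

>>> carry_out(series="-0.0001 0.002 0 0;0 0 0 0;0 0 0 0")

```text
time: 33.1
tool_pos: [0.5202, 0.3068, 0.0373]
tcp_rot: [2.122, 2.313, -0.006]
wrist_force: [0.9, -12.3, 7.5]
width: 0.001
grip_force: 6.5
```

>>> carry_out(series="0 -0.01 0 0;0 -0.02 0.02 0;0 -0.02 0.06 0;0 0 0.06 0;0 0 0.06 0;0 0 0.03 0;0 0 0 0;0 0 0 0", jaw=0.45)

```text
time: 34.1
tool_pos: [0.5191, 0.2599, 0.2646]
tcp_rot: [-2.124, -2.313, 0.003]
wrist_force: [-0.0, -1.4, -0.4]
width: 0.724
grip_force: 0.0
```

```bash
python3 bay.py w10.png|head -2; python3 edges.py -0.072 0|head -8;python3 xe.py -0.072 0; python3 -c "
from workcell import bot;s=bot.read_state();print(s['tool_pos'],s['tcp_rot'])"
```

```text
0 dx_rail 0.0003 dy -0.0006 dyaw -0.23 0.0042
1 dx_rail 0.0004 dy 0.0004 dyaw -0.18 0.0052
-0.072 y edges [-0.0204 -0.02    0.0197  0.0198] 1424
-0.072 y edges [-0.0182 -0.0177  0.0178  0.0189] 435
   at x -0.01 [-0.02    0.0198]
   at x 0.02 [-0.0203  0.0197]
   at x 0.045 [-0.0194  0.0196]
0.0 y edges [-0.0192 -0.0189  0.02    0.0203] 1008
0.0 y edges [-0.019  -0.018   0.0181  0.0193] 388
   at x -0.01 [-0.0192  0.0203]
-0.072 fins x [-0.0184 -0.0183  0.0458  0.046 ] want -.019..+.047 1419
step front [0.0636 0.0645] want .065
rail [0.0666 0.0668 0.0734]
0.0 fins x [-0.0185 -0.0185  0.0465  0.0466] want -.019..+.047 956
step front [0.0633 0.0635] want .065
rail [0.0654 0.0663 0.0732]
[0.51873289 0.25972643 0.26379125] [-2.12386477 -2.31238779  0.00508585]
```

>>> carry_out(series="-0.003 -0.03 0 -1.5;-0.004 -0.05 0 -1.5;-0.004 -0.053 0 -1.5;-0.004 -0.053 0 -1.5;-0.004 -0.053 0 -1.5;-0.004 -0.053 0 -1.5;-0.004 -0.053 0 -1.5;-0.004 -0.053 0 -1.5;-0.004 -0.053 0 -1.5;-0.004 -0.053 0 -1.5;-0.004 -0.053 0 -1.5;-0.004 -0.053 0 -1.5;-0.003 -0.05 0 -1.5;0 0 0 0;0 0 0 0")

```text
time: 36.02
tool_pos: [0.4692, -0.3991, 0.2638]
tcp_rot: [-2.483, -1.917, 0.0]
wrist_force: [0.2, 0.3, -0.1]
width: 0.722
grip_force: 0.0
```

```bash
python3 - <<'E'
from fitm import *
s=bot.read_state();print(s["time"],s["tool_pos"]);r=s["tcp_rot"];print("yaw",np.degrees(2*np.arctan2(r[1],r[0]))%360)
C=cam("wrist");P=cloud(C);cv2.imwrite("pics/w11.png",C[0])
x,f,k=fitm(P,np.array([.472,-.385,1.32]));print(x.round(4),np.degrees(x[2]).round(1),f.round(4),k)
print("tcp target",(x[:2]-.0157*np.array([np.cos(x[2]),np.sin(x[2])])).round(4))
E
```

```text
36.025 [ 0.46917657 -0.39910481  0.26380721]
yaw 75.3285879281517
[ 0.4731 -0.3844  1.3181] 75.5 0.0033 7712
tcp target [ 0.4692 -0.3996]
```

Well placed; descend and grip.

>>> carry_out(series="0 0 -0.05 0;0 0 -0.06 0;0 0 -0.06 0;0 0 -0.035 0;0 0 -0.018 0;0 0 -0.008 0;0 0 0 0")

```text
time: 36.95
tool_pos: [0.4707, -0.4002, 0.0362]
tcp_rot: [2.485, 1.92, 0.0]
wrist_force: [0.6, -0.1, 0.4]
width: 0.726
grip_force: 0.0
```

>>> carry_out(series="0 0 0 0;0 0 0 0;0 0 0 0;0 0 0 0;0 0 0 0;0 0 0 0", jaw=-1, grip_force=50)

```text
time: 37.7
tool_pos: [0.4712, -0.4013, 0.0375]
tcp_rot: [2.484, 1.918, 0.001]
wrist_force: [0.3, -0.2, 5.9]
width: 0.449
grip_force: 51.5
```

>>> carry_out(series="0 0 0 0;0 0 -0.003 0;0 0 -0.003 0;0 0 0 0", jaw=0.3)

```text
time: 38.2
tool_pos: [0.4694, -0.3995, 0.0284]
tcp_rot: [-2.485, -1.919, 0.0]
wrist_force: [-0.1, -0.1, -0.4]
width: 0.651
grip_force: 0.0
```

>>> carry_out(series="0 0 0 0;0 0 0 0;0 0 0 0;0 0 0 0;0 0 0 0", jaw=-1)

```text
time: 38.83
tool_pos: [0.4701, -0.4001, 0.0293]
tcp_rot: [2.486, 1.92, 0.0]
wrist_force: [0.8, -0.5, 0.1]
width: 0.454
grip_force: 52.1
```

>>> carry_out(series="0 0 0.04 0;0 0 0.06 0;0 0 0.06 0;-0.002 0.03 0.01 1.4;-0.002 0.053 0 1.4;-0.002 0.053 0 1.4;-0.002 0.053 0 1.4;-0.002 0.053 0 1.4;-0.002 0.053 0 1.4;-0.002 0.053 0 1.4;-0.002 0.053 0 1.4;-0.003 0.053 0 1.4;-0.003 0.053 0 1.4;-0.003 0.053 0 1.4;-0.003 0.053 0 1.4;-0.003 0.053 0 1.4;-0.002 0.053 0 1.4;0 0 0 0;0 0 0 0")

```text
time: 41.2
tool_pos: [0.4361, 0.3184, 0.1983]
tcp_rot: [-2.122, -2.316, 0.004]
wrist_force: [-0.8, -0.4, -1.7]
width: 0.452
grip_force: 51.9
```

>>> carry_out(series="0.0025 0.006 -0.04 -0.1;0 0 -0.05 0;0 0 -0.035 0;0 0 -0.016 0;0 0 -0.008 0;0 0 -0.005 0;0 0 0 0")

```text
time: 42.08
tool_pos: [0.4402, 0.3254, 0.0462]
tcp_rot: [2.125, 2.313, 0.003]
wrist_force: [0.4, -0.4, -2.2]
width: 0.455
grip_force: 51.8
```

>>> carry_out(series="0 0 -0.003 0;0 0 -0.002 0;0 0 0 0")

```text
time: 42.45
tool_pos: [0.4394, 0.325, 0.0402]
tcp_rot: [-2.125, -2.314, 0.0]
wrist_force: [0.8, -0.2, -2.2]
width: 0.455
grip_force: 51.8
```

>>> carry_out(series="0 0 0 0;0 0 0 0;0 0 0 0;0 0 0 0", jaw=0.2)

```text
time: 42.95
tool_pos: [0.4396, 0.3251, 0.0404]
tcp_rot: [2.125, 2.314, 0.0]
wrist_force: [0.2, -0.2, 0.6]
width: 0.602
grip_force: 0.0
```

>>> carry_out(series="0.004 0.0003 0 0;0.003 0.0003 0 0;0.002 0.0002 0 0;0.002 0.0002 0 0;0 0 0 0")

```text
time: 43.58
tool_pos: [0.4477, 0.3255, 0.0398]
tcp_rot: [-2.124, -2.31, 0.008]
wrist_force: [-8.0, -0.7, 7.0]
width: 0.598
grip_force: 4.4
```

>>> carry_out(series="0.0015 0 0 0;0 0 0 0;-0.005 0 0 0;-0.004 0 0 0;0 0 0.03 0;0 0 0.04 0;0.002 -0.025 0 0;0.002 -0.02 0 0;0 0 0 0")

```text
time: 44.7
tool_pos: [0.4466, 0.2794, 0.1095]
tcp_rot: [-2.127, -2.311, 0.002]
wrist_force: [0.1, 0.2, -0.3]
width: 0.599
grip_force: 0.0
```

>>> carry_out(series="0 0 0 0;0 0 0 0;0 0 0 0;0 0 0 0", jaw=-1)

```text
time: 45.2
tool_pos: [0.4469, 0.2813, 0.1102]
tcp_rot: [-2.125, -2.314, 0.0]
wrist_force: [0.3, -0.8, -0.1]
width: -0.005
grip_force: 0.0
```

>>> carry_out(series="-0.001 0 -0.03 0;0 0 -0.03 0;0 0 -0.012 0;0 0 0 0;-0.0004 0.006 0 0;-0.0004 0.006 0 0;-0.0002 0.003 0 0;-0.0002 0.003 0 0;-0.0001 0.002 0 0;0 0 0 0;0 0 0 0")

```text
time: 46.58
tool_pos: [0.4451, 0.3003, 0.0387]
tcp_rot: [2.124, 2.313, -0.001]
wrist_force: [0.5, -5.8, 6.2]
width: 0.002
grip_force: 3.0
```

>>> carry_out(series="-0.0001 0.002 0 0;0 0.001 0 0;0 0 0 0")

```text
time: 46.95
tool_pos: [0.4451, 0.3004, 0.0388]
tcp_rot: [2.12, 2.313, -0.008]
wrist_force: [1.5, -17.0, 10.1]
width: -0.003
grip_force: 8.7
```

>>> carry_out(series="0 -0.01 0 0;0 -0.01 0.03 0;0.02 -0.02 0.06 0;0.02 0 0.06 0;0.02 0 0.06 0;0.01 0 0.02 0;0 0 0 0;0 0 0 0")

```text
time: 47.95
tool_pos: [0.5115, 0.2649, 0.2613]
tcp_rot: [-2.124, -2.312, 0.004]
wrist_force: [-0.2, 0.1, -0.2]
width: -0.003
grip_force: 0.0
```

```bash
python3 bay.py w12.png; python3 edges.py -0.072 0 .072|head -14;python3 xe.py -0.072 0 .072; python3 -c "
from workcell import bot;s=bot.read_state();print(s['tool_pos'],s['tcp_rot'])"
```

```text
0 dx_rail -0.0004 dy -0.0004 dyaw -0.43 0.0042
1 dx_rail -0.0008 dy 0.0005 dyaw -0.08 0.0052
2 dx_rail -0.0006 dy 0.0 dyaw -0.09 0.0044
-0.072 y edges [-0.0204 -0.0198  0.0197  0.0199] 1493
-0.072 y edges [-0.0183 -0.0175  0.0181  0.0191] 435
   at x -0.01 [-0.0201  0.0199]
   at x 0.02 [-0.0203  0.0198]
   at x 0.045 [-0.0195  0.0198]
0.0 y edges [-0.0193 -0.0189  0.0202  0.0208] 1039
0.0 y edges [-0.0187 -0.0176  0.019   0.0193] 412
   at x -0.01 [-0.0189  0.0203]
   at x 0.02 [-0.0193  0.0201]
   at x 0.045 [-0.0189  0.0208]
0.072 y edges [-0.0207 -0.0205  0.0192  0.0197] 1391
0.072 y edges [-0.0198 -0.0188  0.0179  0.0191] 426
   at x -0.01 [-0.0207  0.019 ]
   at x 0.02 [-0.0207  0.0193]
-0.072 fins x [-0.0179 -0.0177  0.0462  0.0465] want -.019..+.047 1514
step front [0.063  0.0639] want .065
rail [0.0658 0.0661 0.0734]
0.0 fins x [-0.0179 -0.0179  0.0468  0.047 ] want -.019..+.047 976
step front [0.0627 0.0636] want .065
rail [0.0655 0.0657 0.0732]
0.072 fins x [-0.0894 -0.0883  0.0462  0.0471] want -.019..+.047 1549
step front [0.0636 0.0638] want .065
rail [0.0657 0.0659 0.0727]
[0.51122334 0.26480565 0.2607665 ] [-2.12364853 -2.31235133  0.00589962]
```

View pics/w12.png

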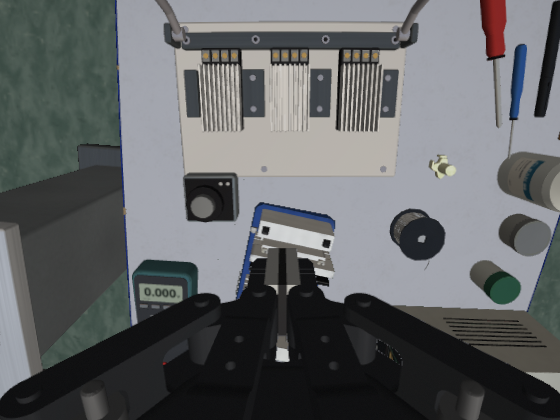

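>>> carry_out(series="0.0015 0.025 -0.03 0;0 0.03 -0.05 0;0 0.02 -0.05 0;0 0 -0.04 0;0 0 -0.028 0;0 0 -0.02 0;0 0 0 0", jaw=0.14)

```text
time: 48.88
tool_pos: [0.5121, 0.3389, 0.0425]
tcp_rot: [-2.124, -2.313, 0.008]
wrist_force: [0.2, -0.0, -0.4]
width: 0.57
grip_force: 0.0
```

>>> carry_out(series="0.003 0.0003 0 0;0.002 0.0002 0 0;0.002 0.0002 0 0;0 0 0 0;0 0 0 0")

```text
time: 49.5
tool_pos: [0.518, 0.3406, 0.0462]
tcp_rot: [-2.123, -2.31, 0.009]
wrist_force: [-10.6, 0.4, 5.0]
width: 0.571
grip_force: 5.8
```

>>> carry_out(series="-0.003 0 0 0;-0.002 0 0 0;0 0 0.03 0;0 0 0.04 0;0.001 -0.03 0 0;0.001 -0.028 0 0;0 0 0 0")

```text
time: 50.38
tool_pos: [0.5198, 0.2819, 0.1168]
tcp_rot: [2.127, 2.31, 0.004]
wrist_force: [0.1, 0.2, -0.6]
width: 0.572
grip_force: 0.0
```

>>> carry_out(series="0 0 0 0;0 0 0 0;0 0 -0.03 0;0 0 -0.03 0;0 0 -0.013 0;0 0 0 0;-0.0004 0.006 0 0;-0.0004 0.006 0 0;-0.0004 0.006 0 0;-0.0003 0.004 0 0;0 0.002 0 0;0 0 0 0;0 0 0 0", jaw=-1)

```text
time: 52.0
tool_pos: [0.517, 0.3064, 0.0424]
tcp_rot: [2.125, 2.313, -0.001]
wrist_force: [-0.4, -4.2, 3.2]
width: -0.001
grip_force: 1.8
```

>>> carry_out(series="0 0.003 0 0;0 0 0 0;0 0 0 0")

```text
time: 52.38
tool_pos: [0.517, 0.3066, 0.0425]
tcp_rot: [2.122, 2.312, -0.007]
wrist_force: [1.5, -13.4, 6.7]
width: 0.001
grip_force: 6.8
```

>>> carry_out(series="0 -0.01 0 0;0 -0.01 0.03 0;0 -0.02 0.06 0;0 0 0.06 0;0 0 0.06 0;0 0 0.02 0;0 0 0 0;0 0 0 0")

```text
time: 53.38
tool_pos: [0.5156, 0.2697, 0.2688]
tcp_rot: [-2.124, -2.312, 0.006]
wrist_force: [0.2, 0.9, -0.1]
width: 0.002
grip_force: 0.0
```

```bash
python3 bay.py w13.png; python3 edges.py  0 |head -5;python3 xe.py -.072 0 .072; python3 - <<'E'
from h import *
s=bot.read_state();print(s['tool_pos'],s['tcp_rot'])
p=np.array([.513,.3364,np.radians(94.85)]);c,s=np.cos(p[2]),np.sin(p[2])
P=np.load("last.npy")
f=(P[...,:2]-p[:2])@np.array([[c,-s],[s,c]]);z=P[...,2]
C=cam("top");P=cloud(C);f=(P[...,:2]-p[:2])@np.array([[c,-s],[s,c]]);z=P[...,2]
m=(z>.085)&(z<.13)&(abs(f[...,1])<.1)&(f[...,0]>.05)&(f[...,0]<.15);print("rod raised",np.median(f[m],0),np.percentile(z[m],[50,95]),m.sum())
E
```

```text
0 dx_rail 0.0 dy -0.0004 dyaw -0.35 0.0043
1 dx_rail 0.0004 dy 0.0002 dyaw -0.01 0.005
2 dx_rail 0.0004 dy -0.0 dyaw 0.09 0.0043
0.0 y edges [-0.0196 -0.0194  0.02    0.0202] 1007
0.0 y edges [-0.0185 -0.0173  0.0173  0.0184] 397
   at x -0.01 [-0.0197  0.0195]
   at x 0.02 [-0.0192  0.0202]
   at x 0.045 [-0.0197  0.0189]
-0.072 fins x [-0.0182 -0.018   0.0467  0.047 ] want -.019..+.047 1410
step front [0.0635 0.0637] want .065
rail [0.0654 0.0656 0.0729]
0.0 fins x [-0.0182 -0.0182  0.0465  0.0467] want -.019..+.047 923
step front [0.0634 0.0643] want .065
rail [0.0661 0.0663 0.0731]
0.072 fins x [-0.0895 -0.0887  0.0465  0.0469] want -.019..+.047 1528
step front [0.0635 0.0637] want .065
rail [0.0654 0.0656 0.0729]
[0.51546244 0.26959746 0.26837472] [-2.12360153 -2.31213943  0.00735062]
rod raised [0.09602046 0.00348236] [0.11574092 0.11989823] 348
```

>>> carry_out(series="-0.004 0.05 0 0;-0.004 0.05 0 0;-0.004 0.05 0 0;-0.002 0.046 0 0;0 0 -0.04 0;0 0 -0.05 0;0 0 -0.05 0;0 0 -0.018 0;0 0 0 0")

```text
time: 54.6
tool_pos: [0.5017, 0.4651, 0.1111]
tcp_rot: [-2.125, -2.313, 0.007]
wrist_force: [-0.1, 0.1, 0.2]
width: -0.0
grip_force: 0.0
```

>>> carry_out(series="0.001 -0.01 0 0;0.001 -0.01 0 0;0.001 -0.01 0 0;0.001 -0.01 0 0;0 -0.005 0 0;0 -0.005 0 0;0 0 0 0;0 0 0 0;0 0 0 0;0 0 0 0")

```text
time: 55.85
tool_pos: [0.5069, 0.4163, 0.1136]
tcp_rot: [-2.125, -2.314, 0.0]
wrist_force: [0.2, -0.6, -0.2]
width: -0.001
grip_force: 0.0
```

```bash
cat > rod.py <<'E'
from h import *
p=np.array([.513,.3364,np.radians(94.85)]);c,s=np.cos(p[2]),np.sin(p[2])
C=cam("top");P=cloud(C);f=(P[...,:2]-p[:2])@np.array([[c,-s],[s,c]]);z=P[...,2];cv2.imwrite("pics/t1.png",C[0])
dark=C[0].max(2)<60
for b in(-.036,.036):
    m=dark&(z>.03)&(abs(f[...,1]-b)<.012)&(f[...,0]>-.03)&(f[...,0]<.13);print(b,m.sum(),np.median(f[m],0).round(3) if m.any() else 0,np.median(z[m]).round(3) if m.any() else 0)
E
python3 rod.py
```

```text
-0.036 281 [ 0.035 -0.035] 0.454
0.036 715 [0.066 0.035] 0.448
```

>>> carry_out(series="0 0 0.05 0;0 0 0.05 0;0 0 0.05 0;-0.02 -0.045 0 0;-0.02 -0.045 0 0;-0.02 -0.045 0 0;-0.017 -0.045 0 0;0 0 0 0;0 0 0 0")

```text
time: 57.02
tool_pos: [0.4304, 0.2365, 0.2642]
tcp_rot: [2.126, 2.313, 0.002]
wrist_force: [1.1, 1.1, -0.4]
width: 0.002
grip_force: 0.0
```

```bash
python3 - <<'E'
from h import *
p=np.array([.513,.3364,np.radians(94.85)]);c,s=np.cos(p[2]),np.sin(p[2])
st=bot.read_state();print(st["tool_pos"])
C=cam("wrist");P=cloud(C);f=(P[...,:2]-p[:2])@np.array([[c,-s],[s,c]]);z=P[...,2];cv2.imwrite("pics/w14.png",C[0])
for b in(-.072,-.036,0,.036,.072):
    m=(z>.046)&(z<.13)&(abs(f[...,1]-b)<.008)&(f[...,0]>-.05)&(f[...,0]<.13);print(b,m.sum(),np.median(f[m],0).round(4) if m.any() else 0,np.percentile(z[m],90).round(4) if m.any() else 0)
m=(z>.043)&(z<.06)&(abs(f[...,0]+.096)<.025)&(abs(f[...,1]-.092)<.025);print("btn",P[m].mean(0).round(4),m.sum(),np.median(z[m]).round(4))
print(spot_in("wrist","start_button")[:1])
E
```

```text
[0.43035539 0.23646606 0.26415337]
-0.072 234 [ 0.0007 -0.0719] 0.0584
-0.036 228 [ 0.0003 -0.0362] 0.0582
0 241 [0.0008 0.0001] 0.0586
0.036 246 [0.0006 0.0359] 0.0585
0.072 241 [0.0005 0.0718] 0.0582
btn [0.4259 0.2306 0.0503] 450 0.0505
[{'rect': [276.9, 186.1, 23.5, 23.9], 'score': 0.58}]
```

View pics/w14.png

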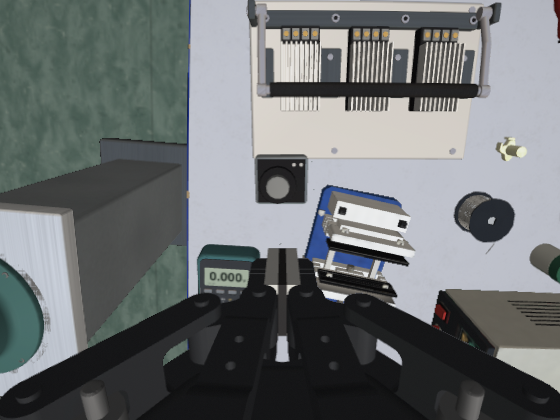

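>>> carry_out(series="-0.004 -0.005 -0.04 0;0 0 -0.05 0;0 0 -0.05 0;0 0 -0.03 0;0 0 -0.02 0;0 0 0 0;0 0 0 0")

```text
time: 58.0
tool_pos: [0.4268, 0.232, 0.0743]
tcp_rot: [2.124, 2.314, 0.002]
wrist_force: [0.3, -0.3, 0.5]
width: 0.001
grip_force: 0.0
```

>>> carry_out(series="0 0 -0.004 0;0 0 -0.003 0;0 0 -0.003 0;0 0 -0.002 0;0 0 0 0;0 0 0 0")

```text
time: 58.75
tool_pos: [0.4264, 0.2313, 0.0621]
tcp_rot: [2.125, 2.313, 0.001]
wrist_force: [0.6, 1.2, 3.5]
width: 0.001
grip_force: 1.4
```

>>> carry_out(series="0 0 -0.003 0;0 0 -0.003 0;0 0 -0.002 0;0 0 0 0;0 0 0 0")

```text
time: 59.38
tool_pos: [0.4268, 0.2315, 0.0592]
tcp_rot: [2.125, 2.314, -0.0]
wrist_force: [-14.3, -6.6, 45.6]
width: -0.0
grip_force: 22.8
```

>>> carry_out(series="0 0 0.01 0;0 0 0.01 0;0 0 0.04 10;0 0 0.05 10;0.008 0.015 0.03 10;0.008 0.015 0 10;0.008 0.015 0 10;0.008 0.015 0 10;0.008 0.015 0 10;0.006 0.015 0 10;0.005 0.013 0 10;0 0 0 0;0 0 0 0", jaw=0.2)

```text
time: 61.0
tool_pos: [0.4762, 0.3334, 0.1927]
tcp_rot: [0.129, -3.137, 0.002]
wrist_force: [-0.1, -0.4, -0.1]
width: 0.598
grip_force: 0.0
```

```bash
python3 - <<'E'
from h import *
p=np.array([.513,.3364,np.radians(94.85)]);c,s=np.cos(p[2]),np.sin(p[2])
st=bot.read_state();print(st["tool_pos"],st["q"].round(2));r=st["tcp_rot"];print("yaw",np.degrees(2*np.arctan2(r[1],r[0]))%360)
C=cam("wrist");P=cloud(C);f=(P[...,:2]-p[:2])@np.array([[c,-s],[s,c]]);z=P[...,2];cv2.imwrite("pics/w15.png",C[0])
m=(z>.048)&(z<.07)&(abs(f[...,1]-.036)<.012)&(abs(f[...,0])<.03);print(m.sum(),np.median(f[m],0),P[m].mean(0) if m.any() else 0)
m=(z>.04)&(z<.07)&(abs(f[...,0]+.096)<.025)&(abs(f[...,1]-.092)<.025);print("btn",m.sum(),np.median(z[m]).round(4))
E
```

```text
[0.47622085 0.33339404 0.19272619] [ 0.57  0.13  1.86 -0.    1.15 -1.08]
yaw 184.70141123970046
439 [0.0009533  0.03626067] [0.47695767 0.33389775 0.0565565 ]
btn 1726 0.0423
```

>>> carry_out(series="0.0008 0.001 -0.04 0;0 0 -0.05 0;0 0 -0.03 0;0 0 -0.02 0;0 0 -0.006 0;0 0 0 0;0 0 0 0")

```text
time: 61.92
tool_pos: [0.4789, 0.3358, 0.0493]
tcp_rot: [-0.133, 3.136, 0.002]
wrist_force: [0.1, 0.4, -0.2]
width: 0.605
grip_force: 0.0
```

>>> carry_out(series="0 0 0 0;0 0 0 0;0 0 0 0;0 0 0 0;0 0 0 0;0 0 0 0", jaw=-1, grip_force=30)

```text
time: 62.68
tool_pos: [0.4782, 0.3343, 0.0485]
tcp_rot: [-0.134, 3.138, -0.002]
wrist_force: [0.4, -5.7, 5.0]
width: 0.148
grip_force: 29.3
```

>>> carry_out(series="-0.0003 0.0039 0.0129 0;-0.0005 0.0061 0.0119 0;-0.0007 0.0081 0.0107 0;-0.0008 0.0098 0.0092 0;-0.001 0.0113 0.0073 0;0 0 0 0")

```text
time: 63.42
tool_pos: [0.4752, 0.3718, 0.103]
tcp_rot: [-0.135, 3.138, -0.008]
wrist_force: [-3.2, -14.7, 20.0]
width: 0.148
grip_force: 30.4
```

>>> carry_out(series="-0.001 0.0123 0.0052 0;-0.0011 0.0131 0.003 0;-0.0011 0.0134 0.0007 0;-0.0009 0.0107 -0.0011 0;-0.0005 0.0065 -0.0014 0;0 0 0 0;0 0 0 0")

```text
time: 64.3
tool_pos: [0.47, 0.4307, 0.1059]
tcp_rot: [-0.133, 3.138, 0.001]
wrist_force: [1.2, -2.1, 1.8]
width: 0.154
grip_force: 31.2
```

>>> carry_out(series="0 0 0 0;0 0 0 0;0 0 0 0;0 0 0.03 0;0 0 0.05 0;0 0 0.05 0;-0.005 -0.02 0 -10;-0.005 -0.02 0 -10;-0.005 -0.02 0 -10;-0.005 -0.02 0 -10;-0.005 -0.015 0 -10;-0.004 0 0 -10;0 0 0 -10;0 0 0 -10;0 0 0 -10;0 0 0 0;0 0 0 0", jaw=0.35)

```text
time: 66.42
tool_pos: [0.4407, 0.3353, 0.236]
tcp_rot: [-2.122, -2.316, 0.0]
wrist_force: [0.6, -0.2, 0.1]
width: 0.674
grip_force: 0.0
```

```bash
python3 bay.py w16.png; python3 edges.py -.072 0 .072|grep -v "at x"|cut -c1-80; python3 - <<'E'
from h import *
p=np.array([.513,.3364,np.radians(94.85)]);c,s=np.cos(p[2]),np.sin(p[2])
st=bot.read_state();print(st["tool_pos"]);r=st["tcp_rot"];print("yaw",np.degrees(2*np.arctan2(r[1],r[0]))%360)
P=np.load("last.npy");f=(P[...,:2]-p[:2])@np.array([[c,-s],[s,c]]);z=P[...,2]
m=(z>.09)&(z<.13)&(abs(f[...,1])<.1)&(f[...,0]>.05)&(f[...,0]<.15);print("rod",m.sum(),np.median(f[m],0),np.percentile(z[m],90))
# tray fit from saved top view and w2
from scipy.optimize import minimize
def H(f):
    x,y=abs(f[:,0]),abs(f[:,1]);h=np.where((x<.115)&(y<.057),.013,0.)
    for k in(-.072,0,.072): h[(abs(f[:,0]-k)<.025)&(y<.047)]=.003
    return h
for n in("top0","w2"):
    Q=np.load(n+".npy").reshape(-1,3);Q=Q[(abs(Q[:,0]-.517)<.15)&(abs(Q[:,1]+.11)<.085)&(Q[:,2]<.03)&(Q[:,2]>-.02)]
    def cost(q):
        c,s=np.cos(q[2]),np.sin(q[2]);f=(Q[:,:2]-q[:2])@np.array([[c,-s],[s,c]]);return np.minimum(abs(Q[:,2]-q[3]-H(f)),.008).mean()
    b=None
    for dx in(-.01,0,.01):
     for t in(0,.08):
      x0=np.array([.517+dx,-.11,t,0]);r=minimize(cost,x0,method="Nelder-Mead",options=dict(initial_simplex=x0+np.array([[0,0,0,0],[.01,0,0,0],[0,.01,0,0],[0,0,.05,0],[0,0,0,.003]])))
      if b is None or r.fun<b.fun:b=r
    print(n,b.x.round(4),np.degrees(b.x[2]),b.fun,len(Q))
E
```

```text
0 dx_rail -0.0006 dy -0.0009 dyaw -0.52 0.0042
1 dx_rail 0.0 dy 0.0 dyaw 0.15 0.0045
2 dx_rail -0.0002 dy 0.0001 dyaw -0.13 0.0055
-0.072 y edges [-0.0202 -0.0196  0.0195  0.0198] 1907
-0.072 y edges [-0.0186 -0.0178  0.0187  0.019 ] 429
0.0 y edges [-0.0198 -0.0194  0.0202  0.0204] 1411
0.0 y edges [-0.019  -0.0179  0.019   0.0195] 404
0.072 y edges [-0.0198 -0.0195  0.0198  0.02  ] 995
0.072 y edges [-0.0193 -0.0183  0.018   0.0191] 388
[(np.float64(-0.116), 46), (np.float64(-0.114), 66), (np.float64(-0.112), 65), (
[0.44077142 0.33533115 0.23602248]
yaw 94.99123414576985
rod 5372 [0.09708166 0.00378214] 0.11581173986343923
top0 [ 5.154e-01 -1.104e-01  8.920e-02  4.000e-04] 5.109545313259727 0.0023296225770562395 7278
w2 [ 0.5178 -0.1113  0.0876 -0.001 ] 5.017376985504842 0.0011339223056364431 24501
```

>>> carry_out(series="-0.0005 0.001 -0.05 0;0 0 -0.06 0;0 0 -0.05 0;0 0 -0.025 0;0 0 -0.011 0;0 0 0 0;0 0 0 0")

```text
time: 67.35
tool_pos: [0.4416, 0.3372, 0.0417]
tcp_rot: [2.124, 2.314, 0.005]
wrist_force: [-0.7, -0.7, -0.8]
width: 0.673
grip_force: 0.0
```

>>> carry_out(series="0 0 0 0;0 0 0 0;0 0 0 0;0 0 0 0;0 0 0 0;0 0 0 0", jaw=-1, grip_force=50)

```text
time: 68.1
tool_pos: [0.4409, 0.337, 0.042]
tcp_rot: [2.125, 2.314, 0.003]
wrist_force: [-3.2, -0.3, 6.5]
width: 0.453
grip_force: 52.6
```

>>> carry_out(series="0 0 0.03 0;0 0 0.06 0;0 -0.01 0.06 0;0 -0.03 0.01 0;0.001 -0.05 0 0;0.001 -0.052 0 0;0.001 -0.052 0 0;0.001 -0.052 0 0;0.001 -0.052 0 0;0.001 -0.052 0 0;0 -0.052 0 0;0 -0.05 0 0;0 -0.019 0 0;0 0 0 0;0 0 0 0")

```text
time: 69.97
tool_pos: [0.4461, -0.1342, 0.2001]
tcp_rot: [-2.125, -2.313, -0.001]
wrist_force: [0.7, 0.0, -1.9]
width: 0.456
grip_force: 51.7
```

>>> carry_out(series="0.0005 0.0005 -0.05 0.2;0 0 -0.05 0;0 0 -0.035 0;0 0 -0.018 0;0 0 -0.009 0;0 0 -0.003 0;0 0 0 0")

```text
time: 70.85
tool_pos: [0.4476, -0.1341, 0.0358]
tcp_rot: [2.12, 2.317, 0.001]
wrist_force: [0.7, 0.4, -3.0]
width: 0.456
grip_force: 51.8
```

>>> carry_out(series="0 0 -0.002 0;0 0 -0.001 0;0 0 0 0")

```text
time: 71.22
tool_pos: [0.4481, -0.1345, 0.0349]
tcp_rot: [2.12, 2.316, 0.001]
wrist_force: [-5.6, 3.2, 14.9]
width: 0.451
grip_force: 53.8
```

>>> carry_out(series="0 0 0 0;0 0 0 0;0 0 0 0;0 0 0.03 0;0 0 0.06 0;0 0 0.06 0;0 0 0.03 0;0 0 0 0", jaw=0.3)

```text
time: 72.22
tool_pos: [0.449, -0.135, 0.2155]
tcp_rot: [2.117, 2.312, 0.004]
wrist_force: [0.4, -0.4, 0.3]
width: 0.652
grip_force: 0.0
```

```bash
cat > tr.py <<'E'
from fitm import *
st=bot.read_state();print(st["time"],st["tool_pos"]);r=st["tcp_rot"];print("yaw",np.degrees(2*np.arctan2(r[1],r[0]))%360)
q=np.array([.5165,-.111,np.radians(5.05)]);c,s=np.cos(q[2]),np.sin(q[2])
C=cam("wrist");P=cloud(C);f=(P[...,:2]-q[:2])@np.array([[c,-s],[s,c]]);z=P[...,2];np.save("tr.npy",P);cv2.imwrite("pics/tr.png",C[0])
for k in(-.072,0,.072):
    m=(abs(f[...,0]-k)<.036)&(abs(f[...,1])<.055)&(z>.030)&(z<.06)
    if m.sum()>50:
        g=f[m];print(k,m.sum(),"x",(np.percentile(g[:,0],[1,99])-k).round(4),"y",np.percentile(g[:,1],[1,99]).round(4),"z",np.percentile(z[m],[50,95]).round(4))
E
python3 tr.py
```

```text
72.225 [ 0.44901216 -0.13500575  0.21546297]
yaw 95.05640020373643
-0.072 1246 x [-0.0181  0.0215] y [-0.0422  0.0227] z [0.0358 0.037 ]
```

>>> carry_out(series="0.006 0.03 0 0;0.006 0.052 0 0;0.006 0.053 0 0;0.006 0.053 0 0;0.006 0.053 0 0;0.007 0.053 0 0;0.007 0.053 0 -0.2;0.007 0.053 0 0;0.007 0.053 0 0;0.006 0.025 0 0;0 0 0 0;0 0 0 0")

```text
time: 73.78
tool_pos: [0.5098, 0.3426, 0.2099]
tcp_rot: [-2.125, -2.313, 0.006]
wrist_force: [-0.8, -0.3, 0.2]
width: 0.65
grip_force: 0.0
```

```bash
python3 bay.py w17.png|head -2; python3 -c "
from workcell import bot;s=bot.read_state();print(s['tool_pos'],s['tcp_rot'])"
```

```text
0 dx_rail -0.0002 dy 0.0 dyaw -0.36 0.0044
1 dx_rail -0.0002 dy 0.0003 dyaw 0.19 0.0055
[0.51002748 0.34235762 0.21049667] [-2.1256273  -2.31267739  0.00472204]
```

>>> carry_out(series="0.002 0 -0.05 0;0 0 -0.06 0;0 0 -0.035 0;0 0 -0.017 0;0 0 -0.009 0;0 0 0 0;0 0 0 0")

```text
time: 74.7
tool_pos: [0.5141, 0.3445, 0.0429]
tcp_rot: [2.125, 2.313, 0.005]
wrist_force: [0.3, 1.1, 0.1]
width: 0.648
grip_force: 0.0
```

>>> carry_out(series="0 0 0 0;0 0 0 0;0 0 0 0;0 0 0 0;0 0 0 0;0 0 0 0", jaw=-1)

```text
time: 75.45
tool_pos: [0.5126, 0.3443, 0.0429]
tcp_rot: [-2.125, -2.313, -0.0]
wrist_force: [-4.1, -0.9, 6.5]
width: 0.452
grip_force: 52.9
```

>>> carry_out(series="0 0 0.03 0;0 0 0.06 0;0 -0.01 0.06 0;0 -0.03 0.01 0;0 -0.05 0 0;0.001 -0.052 0 0;0 -0.052 0 0;0.001 -0.052 0 0;0 -0.052 0 0;0.001 -0.052 0 0;0 -0.052 0 0;0 -0.05 0 0.2;0 -0.018 0 0;0 0 0 0;0 0 0 0")

```text
time: 77.32
tool_pos: [0.5157, -0.1252, 0.201]
tcp_rot: [-2.12, -2.317, -0.001]
wrist_force: [-0.7, -0.0, -2.9]
width: 0.453
grip_force: 52.0
```

>>> carry_out(series="0.001 0 -0.05 0;0 0 -0.05 0;0 0 -0.035 0;0 0 -0.018 0;0 0 -0.01 0;0 0 -0.004 0;0 0 0 0;0 0 0 0")

```text
time: 78.32
tool_pos: [0.5184, -0.1263, 0.0359]
tcp_rot: [2.12, 2.315, 0.003]
wrist_force: [-1.1, 2.1, 6.0]
width: 0.455
grip_force: 52.8
```

>>> carry_out(series="0 0 0 0;0 0 0 0;0 0 0 0;0 0 0.03 0;0 0 0.06 0;0 0 0.06 0;0 0 0.03 0;0 0 0 0", jaw=0.2)

```text
time: 79.32
tool_pos: [0.5191, -0.1269, 0.2177]
tcp_rot: [2.117, 2.312, 0.005]
wrist_force: [-0.2, 0.4, -1.0]
width: 0.597
grip_force: 0.0
```

```bash
python3 tr.py
```

```text
79.325 [ 0.51906053 -0.12693411  0.21765591]
yaw 95.05581289768752
-0.072 1823 x [-0.0174  0.0223] y [-0.0425  0.0227] z [0.0352 0.0367]
0 1236 x [-0.0194  0.0202] y [-0.0417  0.0235] z [0.0358 0.037 ]
```

>>> carry_out(series="0 0.03 0 0;0 0.052 0 0;0 0.053 0 0;0 0.053 0 0;0.005 0.053 0 0;0.012 0.053 0 0;0.012 0.053 0 -0.2;0.012 0.053 0 0;0.012 0.053 0 0;0.012 0.025 0 0;0 0 0 0;0 0 0 0", jaw=0.3)

```text
time: 80.88
tool_pos: [0.5806, 0.3507, 0.2116]
tcp_rot: [-2.125, -2.313, 0.007]
wrist_force: [0.7, -0.3, -0.5]
width: 0.648
grip_force: 0.0
```

```bash
python3 bay.py w18.png|head -1; python3 -c "
from workcell import bot;s=bot.read_state();print(s['tool_pos'],s['tcp_rot'])"
```

```text
0 dx_rail 0.0 dy 0.0002 dyaw -0.14 0.0055
[0.58089172 0.35041504 0.21224233] [-2.12546391 -2.31245354  0.00508668]
```

>>> carry_out(series="0.002 0 -0.05 0;0 0 -0.06 0;0 0 -0.035 0;0 0 -0.018 0;0 0 -0.009 0;0 0 0 0;0 0 0 0")

```text
time: 81.8
tool_pos: [0.5852, 0.3525, 0.0442]
tcp_rot: [2.125, 2.313, 0.005]
wrist_force: [0.3, -0.8, 0.1]
width: 0.651
grip_force: 0.0
```

>>> carry_out(series="0 0 0 0;0 0 0 0;0 0 0 0;0 0 0 0;0 0 0 0;0 0 0 0", jaw=-1)

```text
time: 82.55
tool_pos: [0.5842, 0.3524, 0.0442]
tcp_rot: [2.125, 2.314, 0.002]
wrist_force: [-2.5, -0.7, 5.9]
width: 0.454
grip_force: 52.8
```

>>> carry_out(series="0 0 0.03 0;0 0 0.06 0;0 -0.01 0.06 0;-0.01 -0.03 0.01 0;-0.01 -0.05 0 0;-0.01 -0.052 0 0;0 -0.052 0 0;0 -0.052 0 0;0 -0.052 0 0;0.01 -0.052 0 0;0.01 -0.052 0 0;0.012 -0.05 0 0.2;0.001 -0.018 0 0;0 0 0 0;0 0 0 0")

```text
time: 84.42
tool_pos: [0.5864, -0.117, 0.2019]
tcp_rot: [-2.12, -2.317, -0.0]
wrist_force: [0.4, 0.4, -3.8]
width: 0.455
grip_force: 51.8
```

>>> carry_out(series="0.001 0 -0.05 0;0 0 -0.05 0;0 0 -0.035 0;0 0 -0.018 0;0 0 -0.01 0;0 0 -0.003 0;0 0 0 0;0 0 0 0")

```text
time: 85.42
tool_pos: [0.5891, -0.1186, 0.0374]
tcp_rot: [2.119, 2.315, 0.002]
wrist_force: [-0.2, -0.5, -1.9]
width: 0.452
grip_force: 51.9
```

>>> carry_out(series="0 0 0 0;0 0 0 0;0 0 0 0;0 0 0.03 0;0 0 0.06 0;0 0 0.06 0;-0.03 -0.02 0.03 0;-0.03 -0.02 0 0;0 0 0 0;0 0 0 0", jaw=0.2)

```text
time: 86.68
tool_pos: [0.528, -0.1581, 0.216]
tcp_rot: [2.122, 2.317, 0.001]
wrist_force: [0.3, 0.4, -0.2]
width: 0.6
grip_force: 0.0
```

```bash
python3 tr.py
```

```text
86.675 [ 0.52798242 -0.1581024   0.21598309]
yaw 95.0280452276077
-0.072 2091 x [-0.0174  0.0226] y [-0.0423  0.0218] z [0.0352 0.0368]
0 1327 x [-0.0193  0.02  ] y [-0.0415  0.0234] z [0.0358 0.0371]
0.072 1940 x [-0.0206  0.0193] y [-0.0416  0.0226] z [0.0354 0.037 ]
```

View pics/tr.png

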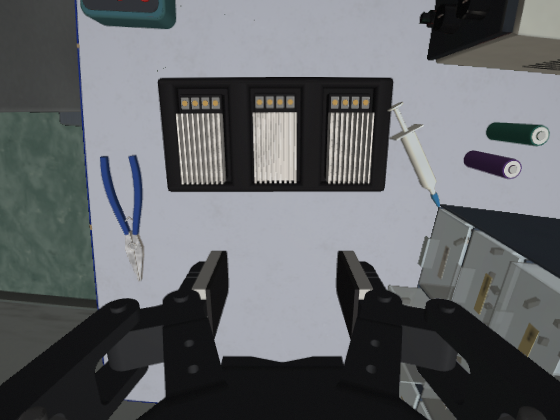

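All three modules sit flat in their pockets, with columns near 200, 275 and 350 and rows 95–185. The tops read about 37 mm, and the pliers and meter look undisturbed.

```bash
python3 -c "
from workcell import bot
print(bot.finish_job())"
```

```text
the job is handed in; nothing more can be done
None
```

The job is handed in at about 87 s: all three modules were pushed home, tested under the lowered rod with one full press of the start button, and now lie upright in the three tray pockets; the hand-in gave no verdict, and a first slip that tilted one module against the raised rod was put right before the test.

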